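Fill two coffee-pod towers in drinking order

TASK

Fill the two coffee-pod towers from the top, each pod upright with its lid on top, as it stands now; they give the pods out at the bottom, so the one to be drunk first goes in first. The black tower is for the morning: purple comes out first, then gold, then red; the white tower is for the afternoon: green comes out first, then the blue decaf. Leave the mug, the spectacles and the mouse where they are.

Things in the scene. Friction and masses are not known exactly. Their poses are not given: they have to be found in the camera images.
- black_tower: Black metal pod tower, fixed: open-topped column. Origin on its axis at desk level; -x is its front (outlet at the bottom). Floor 10 mm, mouth edge 136 mm above the desk, top 18 mm flared to 68 mm. Guides the 50 mm rim with about 2 mm play; pods sink in it, 38 mm a layer; best let go well inside. 34 mm wide slots down front and back let in fingers that close along its x.
- white_tower: White metal pod tower, fixed: open-topped column. Origin on its axis at desk level; -x is its front (outlet at the bottom). Floor 10 mm, mouth edge 136 mm above the desk, top 18 mm flared to 68 mm. Guides the 50 mm rim with about 2 mm play; pods sink in it, 38 mm a layer; best let go well inside. 34 mm wide slots down front and back let in fingers that close along its x.
- purple_pod: single-serve coffee pod, dark purple, about 30 g: a nearly straight cup standing on its base, closed by a flat foil lid of the same colour. Cup 45 mm across near the base and 47 mm under the rim; rim 50 mm across, its 3 mm thick edge the widest part, lid top 38 mm high. Origin: centre of the underside, z up. Grasp across the rim, from above.
- gold_pod: single-serve coffee pod, gold, about 30 g: a nearly straight cup standing on its base, closed by a flat foil lid of the same colour. Cup 45 mm across near the base and 47 mm under the rim; rim 50 mm across, its 3 mm thick edge the widest part, lid top 38 mm high. Origin: centre of the underside, z up. Grasp across the rim, from above.
- red_pod: single-serve coffee pod, red, about 30 g: a nearly straight cup standing on its base, closed by a flat foil lid of the same colour. Cup 45 mm across near the base and 47 mm under the rim; rim 50 mm across, its 3 mm thick edge the widest part, lid top 38 mm high. Origin: centre of the underside, z up. Grasp across the rim, from above.
- green_pod: single-serve coffee pod, green, about 30 g: a nearly straight cup standing on its base, closed by a flat foil lid of the same colour. Cup 45 mm across near the base and 47 mm under the rim; rim 50 mm across, its 3 mm thick edge the widest part, lid top 38 mm high. Origin: centre of the underside, z up. Grasp across the rim, from above.
- blue_pod: single-serve coffee pod, blue, about 30 g: a nearly straight cup standing on its base, closed by a flat foil lid of the same colour. Cup 45 mm across near the base and 47 mm under the rim; rim 50 mm across, its 3 mm thick edge the widest part, lid top 38 mm high. Origin: centre of the underside, z up. Grasp across the rim, from above.
- mug: bystander: salmon-pink mug standing upright, 90 mm wide, 124 mm with its handle, 94 mm high. Origin: centre of its underside.
- spectacles: bystander: dark red spectacles lying open on the desk, 141 x 142 x 42 mm. Origin: centre of the underside.
- mouse: bystander: black computer mouse, 100 x 59 x 34 mm, its length along its x. Origin: centre of its underside.
Not all that is in view belongs to the job. There is more than one size of the green_pod; the one meant has the size given above.

How it is judged (in metres and radians):
At the end, for the whole second after the job is handed in: Black tower, from the floor up: purple, gold, red; white tower: green, blue. Each pod upright, lid on top, within 6 mm of its height in the stack and 10 mm of the column's axis, tilted under 0.12 rad, at rest and released (horizontal distance between each of purple_pod, gold_pod, red_pod and black_tower below 0.01 m and z of purple_pod in the frame of black_tower between 0.004 and 0.016 m and angle between each of purple_pod, gold_pod, red_pod, green_pod, blue_pod's own z axis and vertical below 0.12 rad and linear speed of each of purple_pod, gold_pod, red_pod, green_pod, blue_pod below 0.02 m/s and z of gold_pod in the frame of black_tower between 0.042 and 0.054 m and z of red_pod in the frame of black_tower between 0.08 and 0.092 m and horizontal distance between each of green_pod, blue_pod and white_tower below 0.01 m and z of green_pod in the frame of white_tower between 0.004 and 0.016 m and z of blue_pod in the frame of white_tower between 0.042 and 0.054 m); the robot touches nothing.
It fails at once if the robot shifts the mug more than 25 mm from its place (distance of mug from where it was at the start of the episode above 0.025 m).
It fails at once if the robot shifts the spectacles more than 25 mm from its place (distance of spectacles from where it was at the start of the episode above 0.025 m).
It fails at once if the robot shifts the mouse more than 25 mm from its place (distance of mouse from where it was at the start of the episode above 0.025 m).
It also fails if it takes over 122 s, if anything falls off the work surface, if the arm or the gripper's body presses on something with over 40 N, if the wrist force passes 120 N, or if a joint passes its speed limit or range.

ROBOT

A 6-joint arm with a two-finger parallel gripper is mounted at the origin on a cart in front of the work surface, level with it; the furniture and walls round the work are solid. World frame = base frame: x ahead of the robot, y to its left, z up, the work surface at z = 0. Lengths are in m, angles in degrees, forces in N, time in s.
With the tool pointing down it reaches from about 0.325 to 0.9 m from the base axis. Payload 6.1 kg.
Tool frame: the origin (TCP) lies midway between the tips of the shut fingers; the grasp point (between the pads) lies 19 mm behind it; z points along the fingers, y is the line along which they close (so a half turn about z gives the same grasp; the last joint's range is limited). The gripper opens to 87 mm and grips with 3 to 60 N. Pads are 19 mm wide; open, the fingers measure 117 mm over their backs; the gripper's body (75 mm by 190 mm) begins 51 mm behind the grasp point.
Start: joints at [-7.225, 12.628, 87.462, -0, 79.91, -7.225], TCP at [0.625, -0, 0.223] pointing down, gripper open.
Joint ranges: [-170.65, 170.65], [-52.31, 119.04], [5.05, 147.46], [-71.25, 251.25], [11.57, 151.72], [-153.62, 153.62]. Speed limits (degrees/s): [147.25, 147.25, 172.46, 180, 180, 180].

INTERFACE

Orientations are given as a 3x3 rotation matrix whose columns are the frame's x, y, z axes.
In Python, from bench import ctrl gives the robot as it stands.
- The arm moves only by the shell command python3 -m pendant 'ROWS' [OPENING] [FORCE]. ROWS is JSON, a list of rows, each an object of numbers: "x", "y", "z": the shift along the tool's x, y, z in mm; "ax", "ay", "az": the turn, a rotation vector about the tool's x, y, z in degrees. A call has 1 to 10 rows; each row shifts and turns the commanded pose from where the row before left it, along the tool's axes as they then stand; what a row does not reach is not made up. A row lasts 1/10 s, in which the tool goes at most 50 mm and 8.59 degrees, less where a joint would pass 70% of its speed; a pose out of reach is approached as far as the arm can. A call is refused whole if a number of a shift passes 50 or a number of a turn 8.59, either way. A call with a gripper value outside its range is refused whole. OPENING is the closure, from 0 (fully open) to 1 (shut), set as the call begins (- or left out, the last holds). The fingers move at their own pace and stop on an object; FORCE is the grip in N (left out, the last holds). Time passes only in rows, so rows that do not move let the fingers close. It gives the time, the measured TCP pose, the force, the opening and the grip force at its end, in the units of the state.
- ctrl.observe(): the state, without advancing time (a new reading comes with each control period).
- ctrl.camera(name): name is "scene" or "side" or "wrist"; returns the picture (384x512x3 uint8, blue, green, red); there is no depth.
- ctrl.camera_info(name): a dict with "intrinsics" (3x3 intrinsics, pixels), "extrinsics" (4x4, takes a point from camera to world coordinates); the wrist camera has in their place "mount" (4x4, takes a point from camera to tool coordinates, whose origin is the TCP and whose axes are the flange's). Camera axes: x right, y down, z forward; pixel columns grow to the right and rows downward; lengths in m; the calibration is good to about 2 mm. The wrist camera is an equidistant fisheye: a pixel r from the principal point sees the ray r / f radians off the axis. A picture is of the moment at which its call begins: read the wrist's pose just before it. camera_info takes no time and is no camera call.
- ctrl.hand_in(): hands the job in; it is judged then, once.
The state is a dict: "t": time; "joint_positions": joint angles; "joint_velocities": joint speeds; "joint_torque": joint torques, N m; "ee_pos": TCP position; "orientation": TCP orientation; "force": force on the tool from outside, world axes, zero at the start; "torque": the same for the moment, N m; "grip_width": finger opening in m; "finger_force": force on a finger pad.
Only numpy, scipy, OpenCV 4.12 (cv2) and the standard library are available. Lean on these libraries where they do the work, as an engineer would, in place of code of your own. Each camera call takes 0.05 s, during which the arm holds its last target. There are 200 camera calls.

## Working session

There is one attempt and no reset: what is moved stays moved. The work goes in short steps, Python scripts to look and compute and a shell command to move; the robot and the scene stay as the last step left them, time stands still between calls to the robot, and variables do not carry over. Pictures are saved under pics/ and viewed, at most 14 in all, crops included, and the job is handed in when it is done.

```bash
mkdir -p pics; ls; python3 - <<'E'
from bench import ctrl
import cv2,numpy as np
np.set_printoptions(precision=4,suppress=True)
a=[ctrl.camera(n) for n in("scene","side","wrist")]
for n,i in zip(("scene","side","wrist"),a):
    cv2.imwrite(f"pics/{n}0.png",i); print(n,ctrl.camera_info(n))
print(ctrl.observe())
E
```

```text
pics
scene {'intrinsics': array([[353.8932,   0.    , 256.7423],
       [  0.    , 353.8932, 192.5442],
       [  0.    ,   0.    ,   1.    ]]), 'extrinsics': array([[ 0.5073, -0.5084,  0.6958, -0.1753],
       [-0.8617, -0.2901,  0.4163, -0.4287],
       [-0.0098, -0.8108, -0.5853,  0.6463],
       [ 0.    ,  0.    ,  0.    ,  1.    ]])}
side {'intrinsics': array([[426.6322,   0.    , 249.1542],
       [  0.    , 426.6322, 189.0485],
       [  0.    ,   0.    ,   1.    ]]), 'extrinsics': array([[ 0.8595, -0.3064,  0.4091,  0.0105],
       [-0.511 , -0.5359,  0.6721, -0.8912],
       [ 0.0133, -0.7867, -0.6172,  0.8509],
       [ 0.    ,  0.    ,  0.    ,  1.    ]])}
wrist {'intrinsics': array([[297.3186,   0.    , 254.1474],
       [  0.    , 297.3186, 188.0183],
       [  0.    ,   0.    ,   1.    ]]), 'mount': array([[-0.0002, -0.9666, -0.2562,  0.0714],
       [ 1.    , -0.    , -0.0008, -0.0001],
       [ 0.0007, -0.2562,  0.9666, -0.1612],
       [ 0.    ,  0.    ,  0.    ,  1.    ]])}
{'t': 0.15, 'joint_positions': array([-7.2241, 12.664 , 87.5102, -0.0006, 79.9106, -7.2263]), 'joint_velocities': array([-0.0564, -0.0576, -0.1378,  0.0551, -0.0079,  0.145 ]), 'joint_torque': array([  0.0005, -49.5192, -38.7882,   0.07  ,   0.0531,  -0.0001]), 'ee_pos': array([0.6245, 0.0001, 0.2217]), 'orientation': array([[-0.    ,  1.    , -0.0015],
       [ 1.    ,  0.    ,  0.0002],
       [ 0.0002, -0.0015, -1.    ]]), 'force': array([-0.3712,  0.0608, -0.2738]), 'torque': array([-0.0209, -0.0113,  0.0431]), 'finger_force': 0.0, 'grip_width': 0.08659560954453008}
```

View pics/scene0.png

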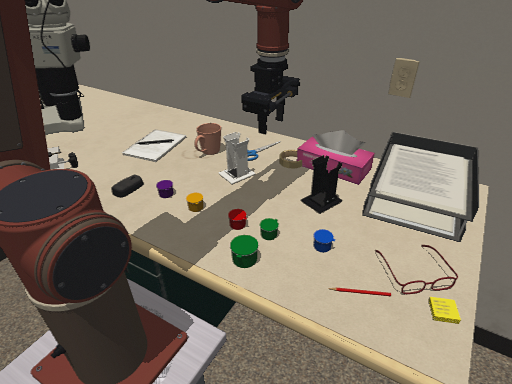

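View pics/side0.png

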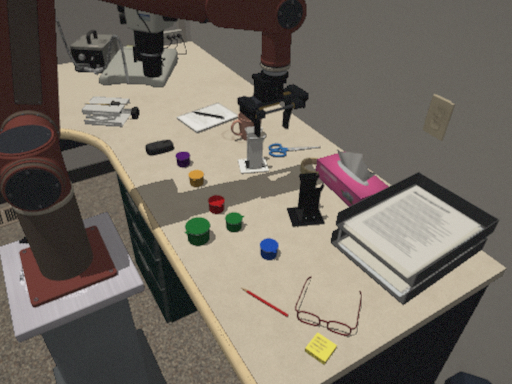

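View pics/wrist0.png

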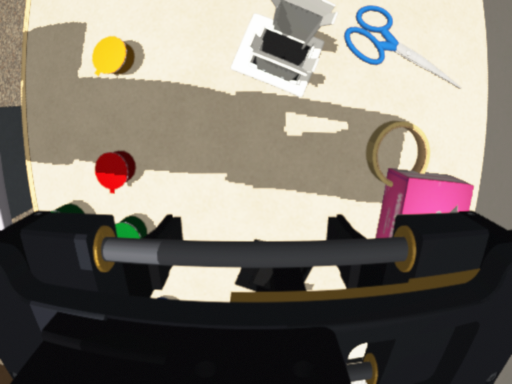

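```bash
cat > h.py <<'E'
from bench import ctrl
import cv2,numpy as np
np.set_printoptions(precision=4,suppress=True)
HSV={'purple':((125,80,30),(155,255,255)),'gold':((15,150,90),(28,255,255)),'red':((0,190,60),(6,255,255)),
     'green':((50,120,30),(85,255,255)),'blue':((105,180,60),(120,255,255))}
def cam(n):
    s=ctrl.observe(); im=ctrl.camera(n); i=ctrl.camera_info(n)
    if n=='wrist':
        T=np.eye(4);T[:3,:3]=s['orientation'];T[:3,3]=s['ee_pos'];T=T@i['mount']
    else: T=i['extrinsics']
    return im,i['intrinsics'],T,n=='wrist'
def ray(c,uv):
    _,K,T,f=c; x=(uv[0]-K[0,2])/K[0,0]; y=(uv[1]-K[1,2])/K[1,1]
    if f:
        r=np.hypot(x,y)+1e-12; d=np.array([x/r*np.sin(r),y/r*np.sin(r),np.cos(r)])
    else: d=np.array([x,y,1.])
    d=T[:3,:3]@d; return T[:3,3],d/np.linalg.norm(d)
def onz(c,uv,z):
    o,d=ray(c,uv); return o+d*(z-o[2])/d[2]
def proj(c,P):
    _,K,T,f=c; p=T[:3,:3].T@(np.asarray(P)-T[:3,3])
    if f:
        r=np.hypot(p[0],p[1]); a=np.arctan2(r,p[2]); p=np.array([p[0]/r*a,p[1]/r*a,1])
    return K[:2,:2]@(p[:2]/p[2])+K[:2,2]
def blobs(c,col,amin=60):
    m=cv2.inRange(cv2.cvtColor(c[0],cv2.COLOR_BGR2HSV),*HSV[col])
    m=cv2.morphologyEx(m,cv2.MORPH_OPEN,np.ones((3,3)))
    n,l,s,ce=cv2.connectedComponentsWithStats(m)
    return [(s[i,4],ce[i],s[i,:4],(l==i).astype(np.uint8)) for i in range(1,n) if s[i,4]>=amin]
E
python3 - <<'E'
from h import *
for n in('scene','side','wrist'):
    c=cam(n)
    for k in HSV:
        for a,ce,bb,_ in blobs(c,k): print(n,k,a,ce,bb,onz(c,ce,.021)[:2])
for n in('wrist',):
    pass
s=cam('scene');d=cam('side')
def tri(p,q):
    o1,d1=ray(s,p);o2,d2=ray(d,q);A=np.c_[d1,-d2];t=np.linalg.lstsq(A,o2-o1,rcond=None)[0]
    return (o1+d1*t[0]+o2+d2*t[1])/2,np.linalg.norm(o1+d1*t[0]-o2-d2*t[1])
cv2.imwrite('pics/crop1.png',np.hstack([cv2.resize(s[0][110:220,200:360],None,fx=2.4,fy=2.4,interpolation=2),cv2.resize(d[0][110:240,230:340],None,fx=2.4,fy=2.4,interpolation=2)[:264]]))
E
```

```text
scene purple 226 [164.9204 188.2212] [157 180  16  18] [0.4473 0.2737]
scene gold 136 [194.3235 197.5441] [187 193  16  11] [0.4543 0.1642]
scene gold 559 [444.449  309.6047] [430 297  30  26] [ 0.4049 -0.5282]
scene red 73 [239.7397 215.6712] [233 211  13   9] [0.4504 0.0015]
scene green 280 [268.8857 228.4786] [261 219  17  21] [ 0.444  -0.0942]
scene green 691 [244.0753 250.33  ] [231 235  27  33] [ 0.343  -0.0802]
scene blue 192 [323.4427 236.0208] [315 230  18  13] [ 0.4884 -0.2299]
scene blue 96 [321.9167 247.3021] [315 243  15   9] [ 0.4483 -0.242 ]
side purple 161 [182.6398 158.6584] [176 152  13  15] [0.448  0.2727]
side gold 106 [195.6321 174.8396] [189 171  14  10] [0.4466 0.1646]
side green 147 [233.4286 218.1701] [226 213  16  11] [ 0.4511 -0.0824]
side green 304 [197.0954 225.6053] [186 218  23  16] [ 0.3466 -0.0586]
side green 133 [198.6692 238.9774] [189 233  20  12] [ 0.3275 -0.1092]
side blue 171 [268.8304 245.1579] [261 239  16  14] [ 0.4812 -0.225 ]
wrist gold 981 [108.63    54.9246] [93 37 34 38] [0.4344 0.1549]
wrist gold 305 [ 98.8984 252.2525] [ 93 230  18  42] [ 0.3892 -0.1252]
wrist gold 122 [412.3197 253.0492] [408 237   8  32] [ 0.8642 -0.1267]
wrist red 155 [104.8323 166.6323] [ 97 157  19  22] [0.422  0.0053]
wrist red 88 [130.1136 165.5   ] [126 157   8  19] [0.4611 0.006 ]
wrist green 130 [ 69.9923 208.9231] [ 60 205  21   8] [ 0.3502 -0.0568]
wrist green 504 [129.8294 228.7024] [114 217  32  22] [ 0.4495 -0.0837]
```

View pics/crop1.png

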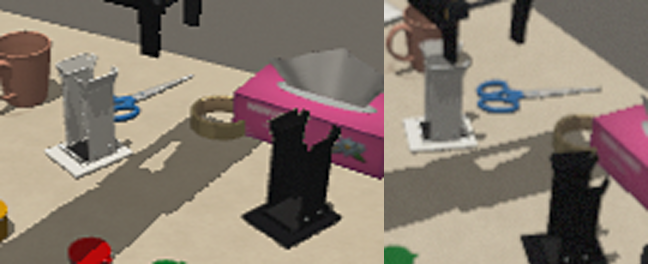

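```bash
python3 - <<'E'
from h import *
s=cam('scene');w=cam('wrist')
print('black base',onz(s,(322,200),0),'white base',onz(s,(237,174),0),onz(w,(278,55),0))
for p in [(219,176),(236,167),(255,172),(238,181),(301,198),(322,190),(342,201),(322,211)]: print(p,onz(s,p,0)[:2])
for p in [(276,120),(285,104),(335,113),(306,108),(72,30),(65,30)]: print(p)
E
```

```text
black base [ 0.6576 -0.1598  0.    ] white base [0.652  0.1429 0.    ] [0.6549 0.1448 0.    ]
(219, 176) [0.6119 0.1886]
(236, 167) [0.6879 0.1704]
(255, 172) [0.6927 0.0966]
(238, 181) [0.6182 0.117 ]
(301, 198) [ 0.6354 -0.1006]
(322, 190) [ 0.7064 -0.1401]
(342, 201) [ 0.6827 -0.2138]
(322, 211) [ 0.608  -0.1799]
(276, 120)
(285, 104)
(335, 113)
(306, 108)
(72, 30)
(65, 30)
```

```bash
python3 -m pendant '[{"x":30,"y":10,"z":-10},{"x":35,"y":10,"z":-10},{"x":30,"y":10,"z":-8},{},{},{}]' 0; python3 - <<'E'
from h import *
c=cam('wrist');print(c[2]);cv2.imwrite('pics/ww.png',cv2.resize(c[0],(768,576),interpolation=2)); np.save('ww.npy',c[2]); cv2.imwrite('pics/ww_raw.png',c[0])
E
```

```text
[[ 1.     -0.     -0.0009  0.6249]
 [-0.0002 -0.9666 -0.2562  0.0714]
 [-0.0008  0.2562 -0.9666  0.3837]
 [ 0.      0.      0.      1.    ]]validation failed for argument at $[0]...
```

View pics/ww.png

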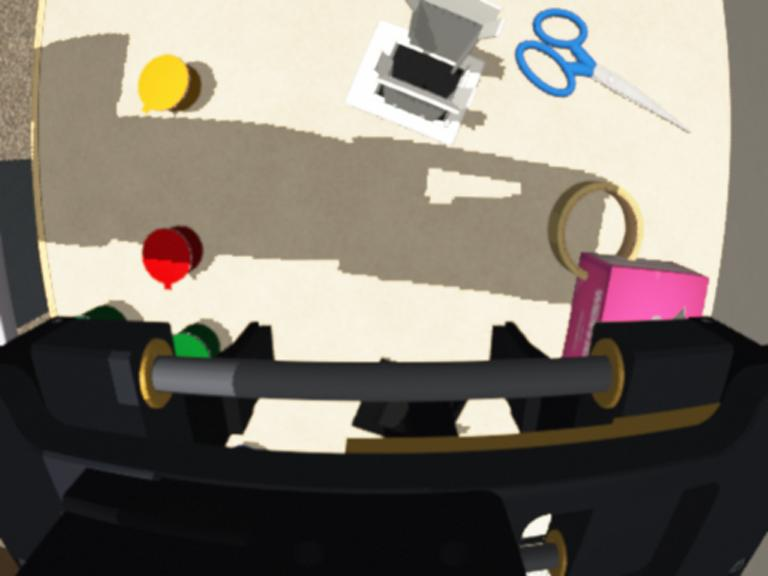

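```bash
python3 -m pendant '[{"x":30,"y":10,"z":-10,"ax":0,"ay":0,"az":0},{"x":35,"y":10,"z":-10,"ax":0,"ay":0,"az":0},{"x":30,"y":10,"z":-8,"ax":0,"ay":0,"az":0},{"x":0,"y":0,"z":0,"ax":0,"ay":0,"az":0},{"x":0,"y":0,"z":0,"ax":0,"ay":0,"az":0}]' 0; python3 - <<'E'
from h import *
c=cam('wrist');print(c[2]);cv2.imwrite('pics/ww.png',cv2.resize(c[0],(768,576),interpolation=2)); np.save('ww.npy',c[2]); cv2.imwrite('pics/ww_raw.png',c[0])
E
```

```text
t: 1.05
ee_pos: [0.655, 0.0955, 0.2505]
orientation: [[-0.002, 1.0, 0.0], [1.0, 0.002, -0.0], [-0.0, 0.0, -1.0]]
force: [-0.9, -0.5, -0.0]
grip_width: 0.087
finger_force: 0.0
[[ 1.      0.0015 -0.0003  0.6548]
 [ 0.0014 -0.9665 -0.2566  0.167 ]
 [-0.0007  0.2566 -0.9665  0.4117]
 [ 0.      0.      0.      1.    ]]
```

View pics/ww.png

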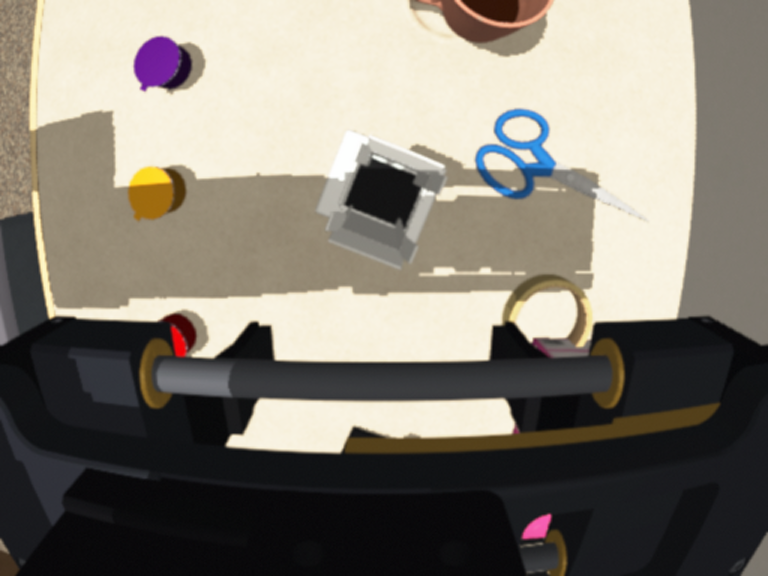

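```bash
python3 - <<'E'
import cv2
i=cv2.imread('pics/ww_raw.png');cv2.imwrite('pics/wc.png',cv2.resize(i[80:185,200:310],None,fx=5,fy=5,interpolation=1))
E
```

```text
(no output)
```

View pics/wc.png

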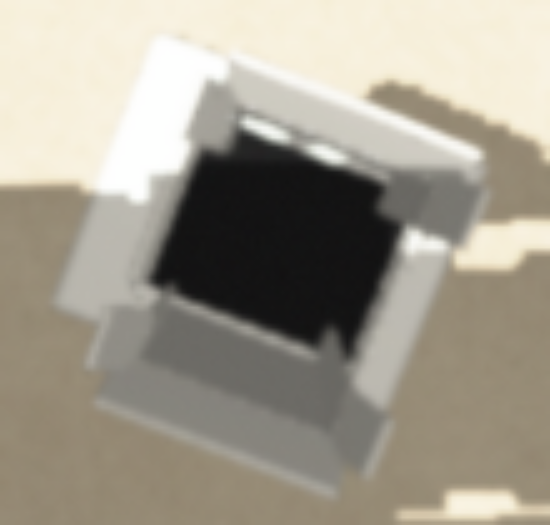

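```bash
python3 -m pendant '[{"x":-45,"y":-2,"z":0,"ax":0,"ay":0,"az":0},{"x":-45,"y":-2,"z":0,"ax":0,"ay":0,"az":0},{"x":-45,"y":-2,"z":0,"ax":0,"ay":0,"az":0},{"x":-45,"y":0,"z":0,"ax":0,"ay":0,"az":0},{"x":-45,"y":0,"z":0,"ax":0,"ay":0,"az":0},{"x":-45,"y":0,"z":0,"ax":0,"ay":0,"az":0},{"x":-25,"y":0,"z":0,"ax":0,"ay":0,"az":0},{"x":0,"y":0,"z":0,"ax":0,"ay":0,"az":0},{"x":0,"y":0,"z":0,"ax":0,"ay":0,"az":0}]' 0; python3 - <<'E'
from h import *
c=cam('wrist');print(c[2]);cv2.imwrite('pics/wb.png',cv2.convertScaleAbs(cv2.resize(c[0],(768,576),interpolation=2),alpha=1.3,beta=15)); np.save('wb.npy',c[2]); cv2.imwrite('pics/wb_raw.png',c[0])
E
```

```text
t: 2.0
ee_pos: [0.648, -0.2012, 0.2499]
orientation: [[0.003, 1.0, -0.001], [1.0, -0.003, 0.001], [0.001, -0.001, -1.0]]
force: [0.1, 0.2, -0.4]
grip_width: 0.0871
finger_force: 0.0
[[ 1.     -0.0024 -0.0026  0.6483]
 [-0.003  -0.9668 -0.2554 -0.13  ]
 [-0.0018  0.2554 -0.9668  0.4112]
 [ 0.      0.      0.      1.    ]]
```

View pics/wb.png

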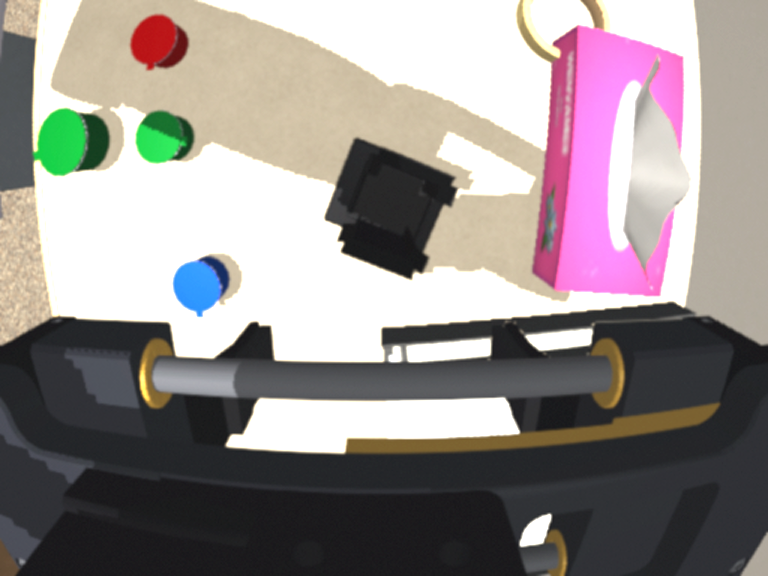

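```bash
python3 - <<'E'
from h import *
K=ctrl.camera_info('wrist')['intrinsics']
c=(None,K,np.load('ww.npy'),True)
P={}
for n,p in dict(TL=(232,57),TR=(483,160),BL=(97,402),BR=(337,495),fT=(210,75),fB=(87,365),bT=(487,185),bB=(368,480)).items():
    P[n]=onz(c,(200+(p[0]-2)/5,80+(p[1]-2)/5),.136)[:2]; print(n,P[n])
def ang(a,b): d=P[b]-P[a]; return np.degrees(np.arctan2(d[1],d[0])),np.linalg.norm(d)
print(ang('TL','TR'),ang('BL','BR'),ang('fB','fT'),ang('bB','bT'),ang('BL','TL'),ang('BR','TR'))
print('c',(P['TL']+P['TR']+P['BL']+P['BR'])/4,(P['fT']+P['fB']+P['bT']+P['bB'])/4)
# floor square
for p in [(195,150),(405,215),(345,360),(150,285)]: print('floor',onz(c,(200+p[0]/5,80+p[1]/5),.010)[:2])
b=cv2.imread('pics/wb_raw.png'); cv2.imwrite('pics/bc.png',cv2.convertScaleAbs(cv2.resize(b[85:190,205:315],None,fx=5,fy=5,interpolation=1),alpha=3,beta=10))
E
```

```text
TL [0.6471 0.1855]
TR [0.6934 0.1668]
BL [0.6215 0.1211]
BR [0.6669 0.1031]
fT [0.6431 0.1821]
fB [0.6198 0.1282]
bT [0.6942 0.1622]
bB [0.6728 0.106 ]
(np.float64(-21.916372628174166), np.float64(0.049888493810017365)) (np.float64(-21.611440888466138), np.float64(0.04884856415377496)) (np.float64(66.60723687270819), np.float64(0.05880301837192258)) (np.float64(69.10326940639494), np.float64(0.06010166350620949)) (np.float64(68.29588872611177), np.float64(0.06928301738824955)) (np.float64(67.43289509653255), np.float64(0.06902701993448361))
c [0.6573 0.1441] [0.6575 0.1446]
floor [0.6343 0.1682]
floor [0.6907 0.1509]
floor [0.6748 0.1111]
floor [0.6219 0.1317]
```

View pics/bc.png

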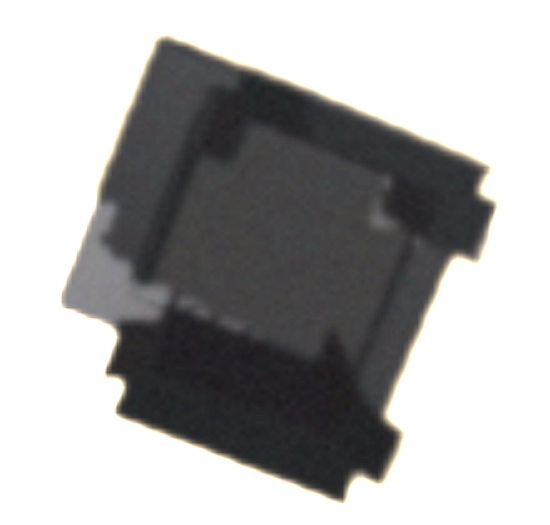

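```bash
cat > pods.py <<'E'
from h import *
def lid(c,col):
    """rim-edge points of lid: use convex hull, fit ellipse to lid via brightest region"""
    out=[]
    hs=cv2.cvtColor(c[0],cv2.COLOR_BGR2HSV)
    lo,hi=HSV[col]
    m=cv2.inRange(hs,(lo[0],max(lo[1]-20,0),LIDV.get(col,110)),hi)
    m=cv2.morphologyEx(m,cv2.MORPH_OPEN,cv2.getStructuringElement(cv2.MORPH_ELLIPSE,(7,7)))
    for k in cv2.findContours(m,0,cv2.CHAIN_APPROX_NONE)[0]:
        if cv2.contourArea(k)<250: continue
        pts=np.array([onz(c,p[0],.038)[:2] for p in k]).astype(np.float32)
        ctr,(w,h),_=cv2.fitEllipse(pts*1000); out.append((col,np.round(ctr,1),round(w,1),round(h,1),k.reshape(-1,2).mean(0).round()))
    return out
LIDV=dict(purple=110,gold=180,red=150,green=110,blue=150)
E
python3 - <<'E'
from pods import *
K=ctrl.camera_info('wrist')['intrinsics']
cb=(cv2.imread('pics/wb_raw.png'),K,np.load('wb.npy'),True);cw=(cv2.imread('pics/ww_raw.png'),K,np.load('ww.npy'),True)
P={}
for n,p in dict(TL=(242,73),TR=(487,167),BL=(118,412),BR=(345,500),fT=(210,85),fB=(108,375),bT=(495,207),bB=(380,480)).items():
    P[n]=onz(cb,(205+(p[0]-2)/5,85+(p[1]-2)/5),.136)[:2]
def ang(a,b): d=P[b]-P[a]; return np.degrees(np.arctan2(d[1],d[0])).round(2),np.linalg.norm(d).round(4)
print(ang('TL','TR'),ang('BL','BR'),ang('fB','fT'),ang('bB','bT'),ang('BL','TL'),ang('BR','TR'))
print('c',(P['TL']+P['TR']+P['BL']+P['BR'])/4,(P['fT']+P['fB']+P['bT']+P['bB'])/4)
for c,n in((cw,'w'),(cb,'b')):
    for k in HSV:
        for r in lid(c,k): print(n,r)
hs=cv2.cvtColor(cb[0],cv2.COLOR_BGR2HSV);h2=cv2.cvtColor(cw[0],cv2.COLOR_BGR2HSV)
print([hs[int(v/1.5),int(u/1.5)] for u,v in((150,38),(178,40),(60,140),(155,135),(200,285),(220,270))],[h2[int(v/1.5),int(u/1.5)] for u,v in((160,60),(183,65),(150,190),(178,190))])
E
```

```text
(np.float64(-20.57), np.float64(0.0483)) (np.float64(-21.84), np.float64(0.0464)) (np.float64(70.11), np.float64(0.0574)) (np.float64(68.24), np.float64(0.0562)) (np.float64(69.52), np.float64(0.0675)) (np.float64(67.86), np.float64(0.0686))
c [ 0.657 -0.159] [ 0.6572 -0.1587]
w ('purple', array([450. , 274.5]), 47.5, 47.9, array([104.,  41.]))
b ('green', array([443.9, -99.6]), 29.9, 49.9, array([104.,  96.]))
b ('green', array([326.1, -82.7]), 66.4, 68.9, array([40., 94.]))
b ('blue', array([ 476.1, -232. ]), 45.9, 47.0, array([131., 190.]))
[array([179, 247, 132], dtype=uint8), array([179, 172,  74], dtype=uint8), array([ 68, 236, 151], dtype=uint8), array([ 68, 222, 164], dtype=uint8), array([109, 228, 242], dtype=uint8), array([111, 235,  63], dtype=uint8)] [array([140, 208, 156], dtype=uint8), array([139, 207,  37], dtype=uint8), array([ 19, 231, 159], dtype=uint8), array([ 19, 219,  78], dtype=uint8)]
```

```bash
cat > go.py <<'E'
import sys
from h import *
# go.py x y z heading(deg of tool y): needed turn first, then shift in tool axes (mm)
def plan(x,y,z,th):
    s=ctrl.observe(); R=s['orientation']; cur=np.degrees(np.arctan2(R[1,1],R[0,1]))
    t=np.radians(th); d=(np.array([x,y,z])-s['ee_pos'])*1000
    print('t',round(s['t'],2),'head',cur.round(1),'az',round(cur-th,1),'shift x %.1f y %.1f z %.1f'%(-d[0]*np.sin(t)+d[1]*np.cos(t),d[0]*np.cos(t)+d[1]*np.sin(t),-d[2]))
    print('tilt',(R[:2,2]*57.3).round(2))
if __name__=='__main__': plan(*map(float,sys.argv[1:5]))
E
python3 go.py .450 .2745 .13 15
```

```text
t 2.05 head -0.1 az -15.1 shift x 509.7 y -68.7 z 120.1
tilt [-0.05  0.05]
```

```bash
python3 -m pendant '[{"x":0,"y":0,"z":0,"ax":0,"ay":0,"az":-7.5},{"x":0,"y":0,"z":0,"ax":0,"ay":0,"az":-7.6},{"x":45,"y":-10,"z":0,"ax":0,"ay":0,"az":0},{"x":45,"y":-10,"z":0,"ax":0,"ay":0,"az":0},{"x":45,"y":-10,"z":0,"ax":0,"ay":0,"az":0},{"x":45,"y":-10,"z":0,"ax":0,"ay":0,"az":0},{"x":45,"y":-10,"z":0,"ax":0,"ay":0,"az":0},{"x":45,"y":-10,"z":0,"ax":0,"ay":0,"az":0},{"x":45,"y":-8,"z":0,"ax":0,"ay":0,"az":0},{"x":45,"y":0,"z":0,"ax":0,"ay":0,"az":0}]' 0; python3 -m pendant '[{"x":45,"y":0,"z":20,"ax":0,"ay":0,"az":0},{"x":45,"y":0,"z":30,"ax":0,"ay":0,"az":0},{"x":40,"y":0,"z":40,"ax":0,"ay":0,"az":0},{"x":20,"y":0,"z":30,"ax":0,"ay":0,"az":0},{"x":0,"y":0,"z":0,"ax":0,"ay":0,"az":0},{"x":0,"y":0,"z":0,"ax":0,"ay":0,"az":0}]'; python3 go.py .450 .2745 .13 15; cat > look.py <<'E'
import sys
from pods import *
c=cam('wrist'); cv2.imwrite(f'pics/{sys.argv[2]}.png',c[0])
col=sys.argv[1]
hs=cv2.cvtColor(c[0],cv2.COLOR_BGR2HSV); lo,hi=HSV[col]
m=cv2.inRange(hs,(lo[0],100,25),hi)
if col=='red': m|=cv2.inRange(hs,(170,100,25),(179,255,255))
m[225:]=0
n,l,s,ce=cv2.connectedComponentsWithStats(m)
i=1+np.argmax(s[1:,4]); v=hs[...,2][l==i]
T,_=cv2.threshold(v,0,255,cv2.THRESH_OTSU)
print('area',s[i],'otsu',T,'med hi',np.median(v[v>T]),'lo',np.median(v[v<=T]))
for nm,mm in(('all',l==i),('lid',(l==i)&(hs[...,2]>T))):
    mm=cv2.morphologyEx(mm.astype(np.uint8),cv2.MORPH_OPEN,cv2.getStructuringElement(2,(13,13)))
    k=max(cv2.findContours(mm,0,1)[0],key=cv2.contourArea)
    p=np.array([onz(c,q[0],.038)[:2]*1000 for q in k],np.float32)
    (a,b,_),h=cv2.fitEllipse(p),cv2.minEnclosingCircle(p)
    print(nm,'ellipse',np.round(a,1),np.round(b,1),'circle',np.round(h[0],1),round(2*h[1],1))
E
python3 look.py purple p1
```

```text
t: 3.05
ee_pos: [0.4873, 0.1324, 0.2508]
orientation: [[-0.262, 0.965, 0.0], [0.965, 0.262, 0.0], [0.0, 0.0, -1.0]]
force: [0.5, 1.0, 0.1]
grip_width: 0.0868
finger_force: 0.0
t: 3.65
ee_pos: [0.4515, 0.2675, 0.1375]
orientation: [[-0.263, 0.965, -0.001], [0.965, 0.263, -0.001], [-0.0, -0.001, -1.0]]
force: [0.4, -0.3, 0.0]
grip_width: 0.0872
finger_force: 0.0
t 3.65 head 15.3 az 0.3 shift x 7.2 y 0.4 z 7.5
tilt [-0.06 -0.04]
area [ 228  154   53   53 2221] otsu 114.0 med hi 155.5 lo 80.0
all ellipse [448.8 276. ] [47. 48.] circle [448.  276.1] 49.6Traceback (most recent call last):
  File "look.py", line 15, in <module>
    k=max(cv2.findContours(mm,0,1)[0],key=cv2.contourArea)
ValueError: max() iterable argument is empty
```

```bash
python3 go.py .4485 .276 .017 15
```

```text
t 3.7 head 15.2 az 0.2 shift x 9.6 y -1.9 z 121.7
tilt [0.08 0.01]
```

```bash
python3 -m pendant '[{"x":9,"y":-2,"z":10,"ax":0,"ay":0,"az":0},{"x":0,"y":0,"z":35,"ax":0,"ay":0,"az":0},{"x":0,"y":0,"z":35,"ax":0,"ay":0,"az":0},{"x":0,"y":0,"z":30,"ax":0,"ay":0,"az":0},{"x":0,"y":0,"z":11,"ax":0,"ay":0,"az":0},{"x":0,"y":0,"z":0,"ax":0,"ay":0,"az":0}]' 0 20; python3 go.py .4485 .276 .017 15;  python3 -m pendant '[{"x":0,"y":0,"z":0,"ax":0,"ay":0,"az":0},{"x":0,"y":0,"z":0,"ax":0,"ay":0,"az":0},{"x":0,"y":0,"z":0,"ax":0,"ay":0,"az":0},{"x":0,"y":0,"z":0,"ax":0,"ay":0,"az":0},{"x":0,"y":0,"z":0,"ax":0,"ay":0,"az":0},{"x":0,"y":0,"z":0,"ax":0,"ay":0,"az":0}]' 1 20
```

```text
t: 4.3
ee_pos: [0.4477, 0.2744, 0.0155]
orientation: [[-0.26, 0.966, -0.002], [0.966, 0.26, -0.001], [-0.0, -0.002, -1.0]]
force: [-0.3, 0.2, 0.6]
grip_width: 0.0871
finger_force: 0.0
t 4.3 head 15.0 az 0.0 shift x 1.3 y 1.2 z -1.5
tilt [-0.12 -0.05]
t: 4.9
ee_pos: [0.4485, 0.2752, 0.0168]
orientation: [[-0.261, 0.965, 0.0], [0.965, 0.261, 0.0], [0.0, 0.001, -1.0]]
force: [-0.5, 1.1, 2.1]
grip_width: 0.0485
finger_force: 20.0
```

```bash
python3 -m pendant '[{"x":0,"y":0,"z":-30,"ax":0,"ay":0,"az":0},{"x":0,"y":0,"z":-45,"ax":0,"ay":0,"az":0},{"x":0,"y":0,"z":-45,"ax":0,"ay":0,"az":0},{"x":0,"y":0,"z":-45,"ax":0,"ay":0,"az":8.5},{"x":0,"y":0,"z":-25,"ax":0,"ay":0,"az":8.5},{"x":0,"y":0,"z":0,"ax":0,"ay":0,"az":8.5},{"x":0,"y":0,"z":0,"ax":0,"ay":0,"az":8.5},{"x":0,"y":0,"z":0,"ax":0,"ay":0,"az":2},{"x":0,"y":0,"z":0,"ax":0,"ay":0,"az":0}]'; python3 go.py .657 -.159 .2 -21; python3 - <<'E'
from h import *
c=cam('wrist'); cv2.imwrite('pics/held.png',c[0])
E
```

```text
t: 5.8
ee_pos: [0.4481, 0.275, 0.2064]
orientation: [[0.357, 0.934, -0.0], [0.934, -0.357, -0.0], [-0.0, -0.0, -1.0]]
force: [-0.7, 0.4, -0.5]
grip_width: 0.0482
finger_force: 20.0
t 5.8 head -20.9 az 0.1 shift x -330.3 y 350.5 z 6.4
tilt [-0.01 -0.01]
```

View pics/held.png

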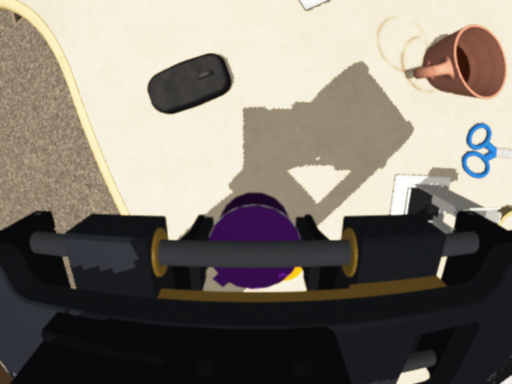

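```bash
python3 -m pendant '[{"x":-33,"y":35,"z":0,"ax":0,"ay":0,"az":0},{"x":-33,"y":35,"z":0,"ax":0,"ay":0,"az":0},{"x":-33,"y":35,"z":0,"ax":0,"ay":0,"az":0},{"x":-33,"y":35,"z":0,"ax":0,"ay":0,"az":0},{"x":-33,"y":35,"z":0,"ax":0,"ay":0,"az":0},{"x":-33,"y":35,"z":0,"ax":0,"ay":0,"az":0},{"x":-33,"y":35,"z":0,"ax":0,"ay":0,"az":0},{"x":-33,"y":35,"z":0,"ax":0,"ay":0,"az":0},{"x":-33,"y":35,"z":0,"ax":0,"ay":0,"az":0},{"x":-33,"y":35,"z":0,"ax":0,"ay":0,"az":0}]';python3 -m pendant '[{"x":0,"y":0,"z":0,"ax":0,"ay":0,"az":0},{"x":0,"y":0,"z":0,"ax":0,"ay":0,"az":0},{"x":0,"y":0,"z":0,"ax":0,"ay":0,"az":0},{"x":0,"y":0,"z":0,"ax":0,"ay":0,"az":0}]'; python3 go.py .657 -.159 .074 -21
```

```text
t: 6.85
ee_pos: [0.658, -0.1599, 0.2061]
orientation: [[0.356, 0.935, -0.0], [0.935, -0.356, 0.0], [0.0, -0.0, -1.0]]
force: [0.4, -0.2, 0.3]
grip_width: 0.0484
finger_force: 20.0
t: 7.25
ee_pos: [0.6573, -0.1566, 0.2067]
orientation: [[0.355, 0.935, -0.0], [0.935, -0.355, 0.0], [0.0, -0.0, -1.0]]
force: [-0.1, 0.4, -0.8]
grip_width: 0.0484
finger_force: 20.0
t 7.25 head -20.8 az 0.2 shift x -2.4 y 0.6 z 132.7
tilt [-0.    0.02]
```

```bash
python3 -m pendant '[{"x":-2,"y":0,"z":20,"ax":0,"ay":0,"az":0},{"x":0,"y":0,"z":25,"ax":0,"ay":0,"az":0},{"x":0,"y":0,"z":10,"ax":0,"ay":0,"az":0},{"x":0,"y":0,"z":8,"ax":0,"ay":0,"az":0},{"x":0,"y":0,"z":8,"ax":0,"ay":0,"az":0},{"x":0,"y":0,"z":0,"ax":0,"ay":0,"az":0}]';python3 go.py .657 -.159 .074 -21; python3 -m pendant '[{"x":0,"y":0,"z":6,"ax":0,"ay":0,"az":0},{"x":0,"y":0,"z":6,"ax":0,"ay":0,"az":0},{"x":0,"y":0,"z":0,"ax":0,"ay":0,"az":0}]'; python3 go.py .657 -.159 .074 -21
```

```text
t: 7.85
ee_pos: [0.6565, -0.1595, 0.1349]
orientation: [[0.356, 0.934, -0.001], [0.934, -0.356, 0.0], [0.0, -0.001, -1.0]]
force: [0.6, -0.2, -1.0]
grip_width: 0.0485
finger_force: 20.0
t 7.85 head -20.9 az 0.1 shift x 0.7 y 0.2 z 60.9
tilt [-0.05  0.02]
t: 8.15
ee_pos: [0.6563, -0.1598, 0.1225]
orientation: [[0.357, 0.934, -0.001], [0.934, -0.357, 0.0], [-0.0, -0.001, -1.0]]
force: [-0.9, -0.8, -1.6]
grip_width: 0.0486
finger_force: 20.0
t 8.15 head -20.9 az 0.1 shift x 1.0 y 0.3 z 48.5
tilt [-0.07  0.02]
```

```bash
python3 -m pendant '[{"x":0,"y":0,"z":8,"ax":0,"ay":0,"az":0},{"x":0,"y":0,"z":8,"ax":0,"ay":0,"az":0},{"x":0,"y":0,"z":6,"ax":0,"ay":0,"az":0},{"x":0,"y":0,"z":0,"ax":0,"ay":0,"az":0}]'; python3 -m pendant '[{"x":0,"y":0,"z":6,"ax":0,"ay":0,"az":0},{"x":0,"y":0,"z":6,"ax":0,"ay":0,"az":0},{"x":0,"y":0,"z":0,"ax":0,"ay":0,"az":0}]';
```

```text
t: 8.55
ee_pos: [0.6559, -0.1596, 0.0996]
orientation: [[0.357, 0.934, -0.002], [0.934, -0.357, 0.001], [0.0, -0.003, -1.0]]
force: [-0.6, 0.2, -0.6]
grip_width: 0.0481
finger_force: 20.0
t: 8.85
ee_pos: [0.6561, -0.1597, 0.0881]
orientation: [[0.357, 0.934, -0.002], [0.934, -0.357, 0.001], [-0.0, -0.002, -1.0]]
force: [0.2, 0.5, -0.4]
grip_width: 0.0484
finger_force: 20.0
```

```bash
python3 -m pendant '[{"x":0,"y":0,"z":7,"ax":0,"ay":0,"az":0},{"x":0,"y":0,"z":7,"ax":0,"ay":0,"az":0},{"x":0,"y":0,"z":0,"ax":0,"ay":0,"az":0}]'; python3 -m pendant '[{"x":0,"y":0,"z":0,"ax":0,"ay":0,"az":0},{"x":0,"y":0,"z":0,"ax":0,"ay":0,"az":0},{"x":0,"y":0,"z":0,"ax":0,"ay":0,"az":0},{"x":0,"y":0,"z":0,"ax":0,"ay":0,"az":0}]' 0.25; python3 -m pendant '[{"x":0,"y":0,"z":-20,"ax":0,"ay":0,"az":0},{"x":0,"y":0,"z":-40,"ax":0,"ay":0,"az":0},{"x":0,"y":0,"z":-45,"ax":0,"ay":0,"az":0},{"x":0,"y":0,"z":-25,"ax":0,"ay":0,"az":0},{"x":-40,"y":0,"z":0,"ax":0,"ay":0,"az":0},{"x":-20,"y":0,"z":0,"ax":0,"ay":0,"az":0},{"x":0,"y":0,"z":0,"ax":0,"ay":0,"az":0},{"x":0,"y":0,"z":0,"ax":0,"ay":0,"az":0}]'; python3 - <<'E'
from h import *
c=cam('wrist'); cv2.imwrite('pics/b1.png',c[0]); np.save('b1.npy',c[2])
for h in (.048,.095,.136): print(proj(c,(.657,-.159,h)))
E
python3 go.py .44 .157 .13 17
```

```text
t: 9.15
ee_pos: [0.656, -0.1596, 0.0738]
orientation: [[0.357, 0.934, -0.002], [0.934, -0.357, 0.001], [-0.0, -0.002, -1.0]]
force: [-0.1, -0.9, -0.2]
grip_width: 0.0484
finger_force: 20.0
t: 9.55
ee_pos: [0.6571, -0.16, 0.0759]
orientation: [[0.357, 0.934, 0.001], [0.934, -0.357, -0.0], [0.0, 0.001, -1.0]]
force: [0.6, 0.8, 0.5]
grip_width: 0.064
finger_force: 0.0
t: 10.35
ee_pos: [0.6347, -0.216, 0.2043]
orientation: [[0.358, 0.934, -0.002], [0.934, -0.358, 0.002], [0.001, -0.002, -1.0]]
force: [0.2, 0.0, -0.5]
grip_width: 0.0654
finger_force: 0.0
[255.616  120.4217]
[255.7147 122.0294]
[255.8337 123.9686]
t 10.4 head -20.9 az -37.9 shift x 413.2 y -77.6 z 74.3
tilt [-0.08  0.08]
```

View pics/b1.png

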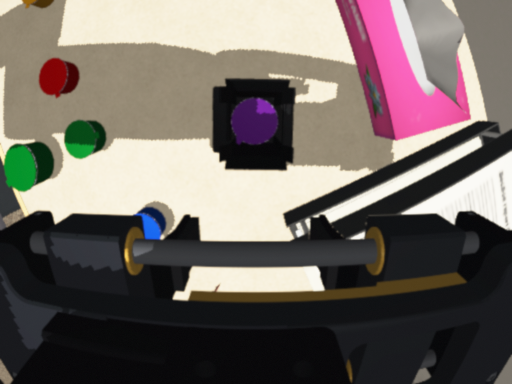

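```bash
python3 -m pendant '[{"x":0,"y":0,"z":0,"ax":0,"ay":0,"az":-8.5},{"x":0,"y":0,"z":0,"ax":0,"ay":0,"az":-8.5},{"x":0,"y":0,"z":0,"ax":0,"ay":0,"az":-8.5},{"x":0,"y":0,"z":0,"ax":0,"ay":0,"az":-8.5},{"x":0,"y":0,"z":0,"ax":0,"ay":0,"az":-4},{"x":45,"y":-10,"z":0,"ax":0,"ay":0,"az":0},{"x":45,"y":-10,"z":0,"ax":0,"ay":0,"az":0},{"x":45,"y":-10,"z":0,"ax":0,"ay":0,"az":0},{"x":45,"y":-10,"z":0,"ax":0,"ay":0,"az":0},{"x":45,"y":-10,"z":0,"ax":0,"ay":0,"az":0}]' 0; python3 -m pendant '[{"x":45,"y":-10,"z":10,"ax":0,"ay":0,"az":0},{"x":45,"y":-10,"z":20,"ax":0,"ay":0,"az":0},{"x":45,"y":-8,"z":20,"ax":0,"ay":0,"az":0},{"x":45,"y":0,"z":20,"ax":0,"ay":0,"az":0},{"x":8,"y":0,"z":4,"ax":0,"ay":0,"az":0},{"x":0,"y":0,"z":0,"ax":0,"ay":0,"az":0},{"x":0,"y":0,"z":0,"ax":0,"ay":0,"az":0}]'; python3 look.py gold g1;  python3 go.py .44 .157 .017 17
```

```text
t: 11.4
ee_pos: [0.5201, -0.0131, 0.2048]
orientation: [[-0.295, 0.956, -0.001], [0.956, 0.295, 0.001], [0.001, -0.001, -1.0]]
force: [0.4, 0.5, 0.1]
grip_width: 0.0868
finger_force: 0.0
t: 12.1
ee_pos: [0.4401, 0.1555, 0.132]
orientation: [[-0.295, 0.956, 0.001], [0.956, 0.295, -0.0], [-0.0, 0.0, -1.0]]
force: [0.3, -0.3, -0.5]
grip_width: 0.0866
finger_force: 0.0
area [ 226  165   57   57 2490] otsu 130.0 med hi 166.0 lo 97.5
all ellipse [440.9 153.4] [48.5 52.1] circle [439.9 153.7] 53.4
lid ellipse [441.2 152.3] [48.6 49.5] circle [440.5 152.1] 51.7
t 12.15 head 17.1 az 0.1 shift x 2.0 y -0.0 z 115.3
tilt [ 0.08 -0.01]
```

```bash
python3 go.py .441 .1525 .017 17; python3 -m pendant '[{"x":-3,"y":0,"z":15,"ax":0,"ay":0,"az":0},{"x":0,"y":0,"z":35,"ax":0,"ay":0,"az":0},{"x":0,"y":0,"z":35,"ax":0,"ay":0,"az":0},{"x":0,"y":0,"z":25,"ax":0,"ay":0,"az":0},{"x":0,"y":0,"z":5,"ax":0,"ay":0,"az":0},{"x":0,"y":0,"z":0,"ax":0,"ay":0,"az":0},{"x":0,"y":0,"z":0,"ax":0,"ay":0,"az":0}]' 0 20; python3 go.py .441 .1525 .017 17
```

```text
t 12.15 head 17.1 az 0.1 shift x -2.6 y -0.4 z 115.3
tilt [ 0.08 -0.01]
t: 12.85
ee_pos: [0.4423, 0.1524, 0.0182]
orientation: [[-0.293, 0.956, 0.003], [0.956, 0.293, 0.0], [-0.0, 0.003, -1.0]]
force: [0.3, 1.1, 0.1]
grip_width: 0.0869
finger_force: 0.0
t 12.85 head 17.0 az 0.0 shift x 0.4 y -1.2 z 1.2
tilt [0.15 0.02]
```

```bash
python3 -m pendant '[{"x":0,"y":0,"z":1,"ax":0,"ay":0,"az":0},{"x":0,"y":0,"z":0,"ax":0,"ay":0,"az":0},{"x":0,"y":0,"z":0,"ax":0,"ay":0,"az":0},{"x":0,"y":0,"z":0,"ax":0,"ay":0,"az":0},{"x":0,"y":0,"z":0,"ax":0,"ay":0,"az":0}]' 1 20; python3 -m pendant '[{"x":0,"y":0,"z":-30,"ax":0,"ay":0,"az":0},{"x":0,"y":0,"z":-45,"ax":0,"ay":0,"az":0},{"x":0,"y":0,"z":-45,"ax":0,"ay":0,"az":0},{"x":0,"y":0,"z":-45,"ax":0,"ay":0,"az":8.5},{"x":0,"y":0,"z":-25,"ax":0,"ay":0,"az":8.5},{"x":0,"y":0,"z":0,"ax":0,"ay":0,"az":8.5},{"x":0,"y":0,"z":0,"ax":0,"ay":0,"az":8.5},{"x":0,"y":0,"z":0,"ax":0,"ay":0,"az":4},{"x":0,"y":0,"z":0,"ax":0,"ay":0,"az":0}]'; python3 go.py .657 -.159 .2 -21; cat > held.py <<'E'
import sys
from h import *
c=cam('wrist'); col=sys.argv[1]; cv2.imwrite(f'pics/held_{col}.png',c[0])
hs=cv2.cvtColor(c[0],cv2.COLOR_BGR2HSV); lo,hi=HSV[col]
m=cv2.inRange(hs,(lo[0],100,40),hi)
if col=='red': m|=cv2.inRange(hs,(170,100,40),(179,255,255))
r=np.zeros_like(m); r[190:300,200:310]=255; m&=r
ys=np.where(m[:,255-25:255+25].sum(1)>255*25)[0]; xs=np.where(m[225:238].sum(0)>255*6)[0]
print('rows',ys.min(),ys.max(),'(purple ref 205..287) cols rows225-238',xs.min(),xs.max())
print('rows per col',[(u,np.where(m[:,u])[0].min(),np.where(m[:,u])[0].max()) for u in(245,255,265)])
E
python3 held.py gold
```

```text
t: 13.35
ee_pos: [0.4405, 0.1528, 0.0157]
orientation: [[-0.294, 0.956, 0.0], [0.956, 0.294, 0.0], [-0.0, 0.0, -1.0]]
force: [-0.4, -0.4, 0.4]
grip_width: 0.0549
finger_force: 0.0
t: 14.25
ee_pos: [0.4403, 0.1528, 0.2055]
orientation: [[0.357, 0.934, -0.0], [0.934, -0.357, -0.0], [-0.0, -0.0, -1.0]]
force: [0.0, -0.1, -0.3]
grip_width: 0.0482
finger_force: 20.0
t 14.25 head -20.9 az 0.1 shift x -213.4 y 314.1 z 5.5
tilt [-0.01 -0.  ]
rows 191 299 (purple ref 205..287) cols rows225-238 212 297
rows per col [(245, np.int64(192), np.int64(299)), (255, np.int64(190), np.int64(299)), (265, np.int64(190), np.int64(299))]
```

View pics/held_gold.png

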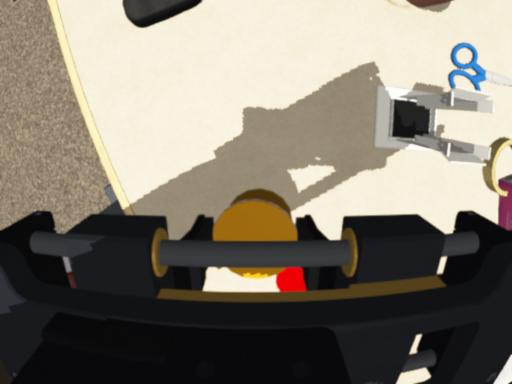

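```bash
python3 -m pendant '[{"x":0,"y":0,"z":45,"ax":0,"ay":0,"az":0},{"x":0,"y":0,"z":45,"ax":0,"ay":0,"az":0},{"x":0,"y":0,"z":45,"ax":0,"ay":0,"az":0},{"x":0,"y":0,"z":25,"ax":0,"ay":0,"az":0},{"x":0,"y":0,"z":0,"ax":0,"ay":0,"az":0}]'; python3 -m pendant '[{"x":0,"y":0,"z":4,"ax":0,"ay":0,"az":0},{"x":0,"y":0,"z":3,"ax":0,"ay":0,"az":0},{"x":0,"y":0,"z":0,"ax":0,"ay":0,"az":0}]'
```

```text
t: 14.8
ee_pos: [0.4364, 0.152, 0.0414]
orientation: [[0.355, 0.935, -0.009], [0.935, -0.355, -0.002], [-0.005, -0.008, -1.0]]
force: [-0.2, -0.3, -0.2]
grip_width: 0.0483
finger_force: 20.0
t: 15.1
ee_pos: [0.4417, 0.153, 0.0399]
orientation: [[0.356, 0.934, 0.003], [0.934, -0.356, 0.0], [0.001, 0.002, -1.0]]
force: [-0.1, 0.0, -1.1]
grip_width: 0.0486
finger_force: 20.0
```

```bash
python3 -m pendant '[{"x":0,"y":0,"z":2,"ax":0,"ay":0,"az":0},{"x":0,"y":0,"z":0,"ax":0,"ay":0,"az":0}]'; python3 -m pendant '[{"x":0,"y":0,"z":2,"ax":0,"ay":0,"az":0},{"x":0,"y":0,"z":0,"ax":0,"ay":0,"az":0}]'
```

```text
t: 15.3
ee_pos: [0.441, 0.1528, 0.0372]
orientation: [[0.357, 0.934, 0.001], [0.934, -0.357, 0.0], [0.001, 0.001, -1.0]]
force: [0.7, -0.2, 0.1]
grip_width: 0.0483
finger_force: 20.0
t: 15.5
ee_pos: [0.4404, 0.1527, 0.0345]
orientation: [[0.357, 0.934, -0.0], [0.934, -0.357, 0.0], [-0.0, -0.0, -1.0]]
force: [0.6, -0.0, 0.0]
grip_width: 0.0483
finger_force: 20.0
```

```bash
python3 -m pendant '[{"x":0,"y":0,"z":1.5,"ax":0,"ay":0,"az":0},{"x":0,"y":0,"z":0,"ax":0,"ay":0,"az":0}]'; python3 -m pendant '[{"x":0,"y":0,"z":1.5,"ax":0,"ay":0,"az":0},{"x":0,"y":0,"z":0,"ax":0,"ay":0,"az":0}]'
```

```text
t: 15.7
ee_pos: [0.4402, 0.1527, 0.0328]
orientation: [[0.357, 0.934, -0.0], [0.934, -0.357, -0.0], [-0.0, -0.0, -1.0]]
force: [-0.1, 0.1, -1.6]
grip_width: 0.0484
finger_force: 20.0
t: 15.9
ee_pos: [0.4405, 0.1528, 0.0315]
orientation: [[0.357, 0.934, 0.0], [0.934, -0.357, 0.0], [0.0, 0.0, -1.0]]
force: [-0.3, -0.2, -1.1]
grip_width: 0.0479
finger_force: 20.0
```

```bash
python3 -m pendant '[{"x":0,"y":0,"z":1.5,"ax":0,"ay":0,"az":0},{"x":0,"y":0,"z":0,"ax":0,"ay":0,"az":0}]'; python3 -m pendant '[{"x":0,"y":0,"z":0,"ax":0,"ay":0,"az":0},{"x":0,"y":0,"z":0,"ax":0,"ay":0,"az":0},{"x":0,"y":0,"z":0,"ax":0,"ay":0,"az":0}]' 0.25;  python3 -m pendant '[{"x":0,"y":0,"z":-40,"ax":0,"ay":0,"az":0},{"x":0,"y":0,"z":-40,"ax":0,"ay":0,"az":0},{"x":0,"y":0,"z":-20,"ax":0,"ay":0,"az":0},{"x":0,"y":0,"z":0,"ax":0,"ay":0,"az":0},{"x":0,"y":0,"z":0,"ax":0,"ay":0,"az":0},{"x":0,"y":0,"z":0,"ax":0,"ay":0,"az":0}]' 0.1; python3 look.py gold g2; python3 go.py .4405 .1528 .017 -21
```

```text
t: 16.1
ee_pos: [0.441, 0.153, 0.031]
orientation: [[0.357, 0.934, 0.0], [0.934, -0.357, 0.0], [0.001, 0.0, -1.0]]
force: [-2.9, -0.1, 9.0]
grip_width: 0.0482
finger_force: 20.0
t: 16.4
ee_pos: [0.4403, 0.1527, 0.0298]
orientation: [[0.357, 0.934, -0.0], [0.934, -0.357, -0.0], [-0.0, -0.0, -1.0]]
force: [0.9, -0.8, -1.0]
grip_width: 0.0621
finger_force: 0.0
t: 17.0
ee_pos: [0.4392, 0.1525, 0.1284]
orientation: [[0.357, 0.934, -0.003], [0.934, -0.357, -0.0], [-0.001, -0.002, -1.0]]
force: [-1.5, 0.9, -0.4]
grip_width: 0.0783
finger_force: 0.0
area [ 230  162   58   58 2561] otsu 130.0 med hi 163.0 lo 97.5
all ellipse [442.6 151.8] [48.7 51.7] circle [442.  152.6] 53.0
lid ellipse [442.3 150.9] [48.6 49.5] circle [441.6 150.6] 51.3
t 17.05 head -20.9 az 0.1 shift x 0.8 y 1.2 z 111.3
tilt [-0.18 -0.03]
```

```bash
python3 -m pendant '[{"x":-1,"y":1,"z":25,"ax":0,"ay":0,"az":0},{"x":0,"y":0,"z":35,"ax":0,"ay":0,"az":0},{"x":0,"y":0,"z":30,"ax":0,"ay":0,"az":0},{"x":0,"y":0,"z":18,"ax":0,"ay":0,"az":0},{"x":0,"y":0,"z":4,"ax":0,"ay":0,"az":0},{"x":0,"y":0,"z":0,"ax":0,"ay":0,"az":0},{"x":0,"y":0,"z":0,"ax":0,"ay":0,"az":0}]' 0.1; python3 -m pendant '[{"x":0,"y":0,"z":0,"ax":0,"ay":0,"az":0},{"x":0,"y":0,"z":0,"ax":0,"ay":0,"az":0},{"x":0,"y":0,"z":0,"ax":0,"ay":0,"az":0},{"x":0,"y":0,"z":0,"ax":0,"ay":0,"az":0},{"x":0,"y":0,"z":0,"ax":0,"ay":0,"az":0},{"x":0,"y":0,"z":0,"ax":0,"ay":0,"az":0},{"x":0,"y":0,"z":0,"ax":0,"ay":0,"az":0}]' 1 20; python3 -m pendant '[{"x":0,"y":0,"z":-30,"ax":0,"ay":0,"az":0},{"x":0,"y":0,"z":-45,"ax":0,"ay":0,"az":0},{"x":0,"y":0,"z":-45,"ax":0,"ay":0,"az":0},{"x":0,"y":0,"z":-45,"ax":0,"ay":0,"az":0},{"x":0,"y":0,"z":-25,"ax":0,"ay":0,"az":0},{"x":0,"y":0,"z":0,"ax":0,"ay":0,"az":0},{"x":0,"y":0,"z":0,"ax":0,"ay":0,"az":0}]'; python3 held.py gold; python3 go.py .657 -.159 .2 -21
```

```text
t: 17.75
ee_pos: [0.4416, 0.1515, 0.0187]
orientation: [[0.357, 0.934, 0.001], [0.934, -0.357, 0.0], [0.0, 0.001, -1.0]]
force: [-0.1, -0.2, 0.5]
grip_width: 0.0784
finger_force: 0.0
t: 18.45
ee_pos: [0.4413, 0.1515, 0.0183]
orientation: [[0.357, 0.934, 0.0], [0.934, -0.357, 0.0], [0.0, 0.0, -1.0]]
force: [-0.3, 1.1, 3.8]
grip_width: 0.0484
finger_force: 20.0
t: 19.15
ee_pos: [0.441, 0.1514, 0.2079]
orientation: [[0.357, 0.934, 0.0], [0.934, -0.357, 0.0], [0.0, 0.0, -1.0]]
force: [-0.0, 0.4, -2.0]
grip_width: 0.0483
finger_force: 20.0
rows 194 299 (purple ref 205..287) cols rows225-238 210 296
rows per col [(245, np.int64(193), np.int64(299)), (255, np.int64(192), np.int64(299)), (265, np.int64(194), np.int64(299))]
t 19.2 head -20.9 az 0.1 shift x -212.0 y 313.6 z 6.6
tilt [-0.12 -0.02]
```

```bash
python3 - <<'E'
from h import *
for f,col in(('held','purple'),('held_gold','gold')):
    im=cv2.imread(f'pics/{f}.png');hs=cv2.cvtColor(im,cv2.COLOR_BGR2HSV);lo,hi=HSV[col]
    m=cv2.inRange(hs,(lo[0],100,40),hi)
    print(f,[(r,np.where(m[r,200:310])[0].min()+200,np.where(m[r,200:310])[0].max()+200) for r in(205,215,225,232,237) if m[r,200:310].any()],'bottom',[np.where(m[r,230:280])[0].size for r in range(268,292,2)],'V col255',hs[188:240:3,255,2])
E
```

```text
held [(205, np.int64(239), np.int64(280)), (215, np.int64(225), np.int64(282)), (225, np.int64(216), np.int64(292)), (232, np.int64(212), np.int64(297)), (237, np.int64(209), np.int64(298))] bottom [50, 50, 50, 50, 50, 50, 50, 47, 37, 27, 0, 0] V col255 [147 143  37  35  35  49  70  78  77  77  76  77  77  77  77  77  76  74]
held_gold [(205, np.int64(227), np.int64(281)), (215, np.int64(221), np.int64(284)), (225, np.int64(215), np.int64(293)), (232, np.int64(210), np.int64(297)), (237, np.int64(209), np.int64(300))] bottom [50, 50, 50, 50, 50, 50, 49, 44, 36, 23, 0, 0] V col255 [153 127  74  74  73  88 139 163 162 163 163 162 162 162 162 162 162 160]
```

```bash
python3 -m pendant '[{"x":-26.5,"y":39,"z":0,"ax":0,"ay":0,"az":0},{"x":-26.5,"y":39,"z":0,"ax":0,"ay":0,"az":0},{"x":-26.5,"y":39,"z":0,"ax":0,"ay":0,"az":0},{"x":-26.5,"y":39,"z":0,"ax":0,"ay":0,"az":0},{"x":-26.5,"y":39,"z":0,"ax":0,"ay":0,"az":0},{"x":-26.5,"y":39,"z":0,"ax":0,"ay":0,"az":0},{"x":-26.5,"y":39,"z":0,"ax":0,"ay":0,"az":0},{"x":-26.5,"y":39,"z":0,"ax":0,"ay":0,"az":0},{"x":0,"y":1,"z":0,"ax":0,"ay":0,"az":0},{"x":0,"y":0,"z":0,"ax":0,"ay":0,"az":0}]';python3 -m pendant '[{"x":0,"y":0,"z":0,"ax":0,"ay":0,"az":0},{"x":0,"y":0,"z":0,"ax":0,"ay":0,"az":0},{"x":0,"y":0,"z":0,"ax":0,"ay":0,"az":0}]'; python3 go.py .6565 -.1595 .074 -21
```

```text
t: 20.2
ee_pos: [0.6565, -0.1588, 0.204]
orientation: [[0.359, 0.933, -0.006], [0.934, -0.359, 0.002], [0.0, -0.006, -1.0]]
force: [1.2, 0.6, -0.4]
grip_width: 0.0483
finger_force: 20.0
t: 20.5
ee_pos: [0.6575, -0.157, 0.2084]
orientation: [[0.355, 0.935, 0.0], [0.935, -0.355, -0.0], [0.0, 0.0, -1.0]]
force: [-0.8, 0.2, -0.7]
grip_width: 0.0483
finger_force: 20.0
t 20.5 head -20.8 az 0.2 shift x -2.7 y -0.0 z 134.4
tilt [ 0.01 -0.  ]
```

```bash
python3 -m pendant '[{"x":-2,"y":0,"z":20,"ax":0,"ay":0,"az":0},{"x":0,"y":0,"z":25,"ax":0,"ay":0,"az":0},{"x":0,"y":0,"z":15,"ax":0,"ay":0,"az":0},{"x":0,"y":0,"z":10,"ax":0,"ay":0,"az":0},{"x":0,"y":0,"z":8,"ax":0,"ay":0,"az":0},{"x":0,"y":0,"z":8,"ax":0,"ay":0,"az":0},{"x":0,"y":0,"z":0,"ax":0,"ay":0,"az":0}]';python3 go.py .6565 -.1595 .074 -21; python3 -m pendant '[{"x":0,"y":0,"z":7,"ax":0,"ay":0,"az":0},{"x":0,"y":0,"z":7,"ax":0,"ay":0,"az":0},{"x":0,"y":0,"z":7,"ax":0,"ay":0,"az":0},{"x":0,"y":0,"z":0,"ax":0,"ay":0,"az":0}]'
```

```text
t: 21.2
ee_pos: [0.6567, -0.1599, 0.1211]
orientation: [[0.357, 0.934, -0.001], [0.934, -0.357, 0.0], [-0.0, -0.001, -1.0]]
force: [-0.4, -0.3, -0.5]
grip_width: 0.0485
finger_force: 20.0
t 21.2 head -20.9 az 0.1 shift x 0.3 y -0.3 z 47.1
tilt [-0.07  0.02]
t: 21.6
ee_pos: [0.6562, -0.1599, 0.0994]
orientation: [[0.357, 0.934, -0.002], [0.934, -0.357, 0.001], [0.0, -0.002, -1.0]]
force: [0.2, 0.3, -0.8]
grip_width: 0.0486
finger_force: 20.0
```

```bash
python3 -m pendant '[{"x":0,"y":0,"z":7,"ax":0,"ay":0,"az":0},{"x":0,"y":0,"z":7,"ax":0,"ay":0,"az":0},{"x":0,"y":0,"z":6,"ax":0,"ay":0,"az":0},{"x":0,"y":0,"z":5,"ax":0,"ay":0,"az":0},{"x":0,"y":0,"z":0,"ax":0,"ay":0,"az":0}]'; python3 -m pendant '[{"x":0,"y":0,"z":0,"ax":0,"ay":0,"az":0},{"x":0,"y":0,"z":0,"ax":0,"ay":0,"az":0},{"x":0,"y":0,"z":0,"ax":0,"ay":0,"az":0},{"x":0,"y":0,"z":0,"ax":0,"ay":0,"az":0}]' 0.25; python3 -m pendant '[{"x":0,"y":0,"z":-20,"ax":0,"ay":0,"az":0},{"x":0,"y":0,"z":-40,"ax":0,"ay":0,"az":0},{"x":0,"y":0,"z":-45,"ax":0,"ay":0,"az":0},{"x":0,"y":0,"z":-25,"ax":0,"ay":0,"az":0},{"x":-40,"y":0,"z":0,"ax":0,"ay":0,"az":0},{"x":-20,"y":0,"z":0,"ax":0,"ay":0,"az":0},{"x":0,"y":0,"z":0,"ax":0,"ay":0,"az":0},{"x":0,"y":0,"z":0,"ax":0,"ay":0,"az":0}]'; cat > tow.py <<'E'
import sys
from h import *
col=sys.argv[1];x,y,z=map(float,sys.argv[2:5])
c=cam('wrist'); cv2.imwrite(f'pics/tow_{col}.png',c[0])
hs=cv2.cvtColor(c[0],cv2.COLOR_BGR2HSV);lo,hi=HSV[col]
m=cv2.inRange(hs,(lo[0],100,20),hi)
if col=='red': m|=cv2.inRange(hs,(170,100,20),(179,255,255))
m=cv2.morphologyEx(m,2,np.ones((7,7)))
p=proj(c,(x,y,z)); b=np.zeros_like(m); cv2.circle(b,tuple(int(v) for v in p),40,255,-1); m&=b
k=max(cv2.findContours(m,0,1)[0],key=cv2.contourArea)
q=np.array([onz(c,v[0],z)[:2]*1000 for v in k],np.float32); print('on z',z,cv2.fitEllipse(q),'want',x,y)
E
python3 tow.py gold .657 -.159 .086
python3 go.py .44 .002 .13 -49
```

```text
t: 22.1
ee_pos: [0.6564, -0.1598, 0.0747]
orientation: [[0.357, 0.934, -0.002], [0.934, -0.357, 0.001], [0.0, -0.002, -1.0]]
force: [0.1, 0.6, -0.6]
grip_width: 0.0484
finger_force: 20.0
t: 22.5
ee_pos: [0.6573, -0.1602, 0.0765]
orientation: [[0.357, 0.934, 0.001], [0.934, -0.357, -0.0], [-0.0, 0.001, -1.0]]
force: [0.2, -0.1, 0.4]
grip_width: 0.0642
finger_force: 0.0
t: 23.3
ee_pos: [0.635, -0.2162, 0.2049]
orientation: [[0.358, 0.934, -0.002], [0.934, -0.358, 0.002], [0.001, -0.002, -1.0]]
force: [-0.1, 1.1, -0.2]
grip_width: 0.0652
finger_force: 0.0
on z 0.086 ((655.5919799804688, -160.3900604248047), (50.33186721801758, 52.62389373779297), 107.78764343261719) want 0.657 -0.159
t 23.35 head -20.9 az 28.1 shift x -4.6 y -292.3 z 74.8
tilt [-0.09  0.09]
```

```bash
python3 -m pendant '[{"x":0,"y":0,"z":0,"ax":0,"ay":0,"az":7},{"x":0,"y":0,"z":0,"ax":0,"ay":0,"az":7},{"x":0,"y":0,"z":0,"ax":0,"ay":0,"az":7},{"x":0,"y":0,"z":0,"ax":0,"ay":0,"az":7},{"x":-4,"y":-42,"z":0,"ax":0,"ay":0,"az":0},{"x":0,"y":-42,"z":0,"ax":0,"ay":0,"az":0},{"x":0,"y":-42,"z":10,"ax":0,"ay":0,"az":0},{"x":0,"y":-42,"z":20,"ax":0,"ay":0,"az":0},{"x":0,"y":-42,"z":20,"ax":0,"ay":0,"az":0},{"x":0,"y":-42,"z":20,"ax":0,"ay":0,"az":0}]' 0; python3 -m pendant '[{"x":0,"y":-38,"z":5,"ax":0,"ay":0,"az":0},{"x":0,"y":0,"z":0,"ax":0,"ay":0,"az":0},{"x":0,"y":0,"z":0,"ax":0,"ay":0,"az":0},{"x":0,"y":0,"z":0,"ax":0,"ay":0,"az":0}]'; python3 look.py red r1;  python3 go.py .44 .002 .017 -49
```

```text
t: 24.35
ee_pos: [0.4656, -0.0267, 0.1349]
orientation: [[0.753, 0.658, -0.0], [0.658, -0.753, 0.001], [0.0, -0.001, -1.0]]
force: [0.4, -0.6, 0.0]
grip_width: 0.0874
finger_force: 0.0
t: 24.75
ee_pos: [0.4433, -0.0005, 0.1318]
orientation: [[0.753, 0.658, 0.002], [0.658, -0.753, -0.0], [0.001, 0.001, -1.0]]
force: [0.2, -0.6, 0.1]
grip_width: 0.0869
finger_force: 0.0
area [ 222  163   55   56 2419] otsu 170.0 med hi 196.0 lo 137.0
all ellipse [439.1   3.5] [48.  50.8] circle [439.8   3.2] 52.1
t 24.8 head -48.9 az 0.1 shift x -0.7 y -4.3 z 114.8
tilt [ 0.09 -0.02]Traceback (most recent call last):
  File "look.py", line 15, in <module>
    k=max(cv2.findContours(mm,0,1)[0],key=cv2.contourArea)
ValueError: max() iterable argument is empty
```

```bash
python3 go.py .4385 .0025 .017 -49; python3 -m pendant '[{"x":-1,"y":-5,"z":15,"ax":0,"ay":0,"az":0},{"x":0,"y":0,"z":35,"ax":0,"ay":0,"az":0},{"x":0,"y":0,"z":35,"ax":0,"ay":0,"az":0},{"x":0,"y":0,"z":25,"ax":0,"ay":0,"az":0},{"x":0,"y":0,"z":5,"ax":0,"ay":0,"az":0},{"x":0,"y":0,"z":0,"ax":0,"ay":0,"az":0},{"x":0,"y":0,"z":0,"ax":0,"ay":0,"az":0}]' 0 20; python3 go.py .4385 .0025 .017 -49
```

```text
t 24.8 head -48.9 az 0.1 shift x -1.5 y -5.6 z 114.8
tilt [ 0.09 -0.02]
t: 25.5
ee_pos: [0.4396, 0.0023, 0.0174]
orientation: [[0.754, 0.657, 0.002], [0.657, -0.754, -0.0], [0.001, 0.002, -1.0]]
force: [-0.6, 0.2, -0.0]
grip_width: 0.0868
finger_force: 0.0
t 25.5 head -48.9 az 0.1 shift x -0.7 y -0.9 z 0.4
tilt [ 0.12 -0.02]
```

```bash
python3 -m pendant '[{"x":0,"y":0,"z":0,"ax":0,"ay":0,"az":0},{"x":0,"y":0,"z":0,"ax":0,"ay":0,"az":0},{"x":0,"y":0,"z":0,"ax":0,"ay":0,"az":0},{"x":0,"y":0,"z":0,"ax":0,"ay":0,"az":0},{"x":0,"y":0,"z":0,"ax":0,"ay":0,"az":0},{"x":0,"y":0,"z":0,"ax":0,"ay":0,"az":0},{"x":0,"y":0,"z":0,"ax":0,"ay":0,"az":0},{"x":0,"y":0,"z":0,"ax":0,"ay":0,"az":0}]' 1 20; python3 -m pendant '[{"x":0,"y":0,"z":-30,"ax":0,"ay":0,"az":0},{"x":0,"y":0,"z":-45,"ax":0,"ay":0,"az":0},{"x":0,"y":0,"z":-45,"ax":0,"ay":0,"az":0},{"x":0,"y":0,"z":-45,"ax":0,"ay":0,"az":-7},{"x":0,"y":0,"z":-25,"ax":0,"ay":0,"az":-7},{"x":0,"y":0,"z":0,"ax":0,"ay":0,"az":-7},{"x":0,"y":0,"z":0,"ax":0,"ay":0,"az":-7},{"x":0,"y":0,"z":0,"ax":0,"ay":0,"az":0}]'; python3 held.py red; python3 go.py .6565 -.1595 .2 -21
```

```text
t: 26.3
ee_pos: [0.4381, 0.0029, 0.0162]
orientation: [[0.754, 0.657, 0.0], [0.657, -0.754, 0.0], [0.0, -0.0, -1.0]]
force: [-1.2, -0.1, 4.1]
grip_width: 0.0486
finger_force: 22.0
t: 27.1
ee_pos: [0.4379, 0.0028, 0.206]
orientation: [[0.356, 0.935, 0.0], [0.935, -0.356, -0.0], [0.0, 0.0, -1.0]]
force: [-0.3, 0.5, -0.0]
grip_width: 0.0483
finger_force: 21.7
rows 196 286 (purple ref 205..287) cols rows225-238 210 297
rows per col [(245, np.int64(194), np.int64(287)), (255, np.int64(193), np.int64(287)), (265, np.int64(195), np.int64(286))]
t 27.15 head -21.1 az -0.1 shift x -73.2 y 262.3 z 5.8
tilt [-0.01  0.01]
```

```bash
python3 -m pendant '[{"x":-12,"y":43.5,"z":0,"ax":0,"ay":0,"az":0},{"x":-12,"y":43.5,"z":0,"ax":0,"ay":0,"az":0},{"x":-12,"y":43.5,"z":0,"ax":0,"ay":0,"az":0},{"x":-12,"y":43.5,"z":0,"ax":0,"ay":0,"az":0},{"x":-12,"y":43.5,"z":0,"ax":0,"ay":0,"az":0},{"x":-13,"y":44.5,"z":0,"ax":0,"ay":0,"az":0},{"x":0,"y":0,"z":0,"ax":0,"ay":0,"az":0},{"x":0,"y":0,"z":0,"ax":0,"ay":0,"az":0},{"x":0,"y":0,"z":0,"ax":0,"ay":0,"az":0},{"x":0,"y":0,"z":0,"ax":0,"ay":0,"az":0}]'; python3 go.py .6565 -.1595 .107 -21
```

```text
t: 28.15
ee_pos: [0.6561, -0.1579, 0.2068]
orientation: [[0.357, 0.934, 0.001], [0.934, -0.357, -0.0], [0.0, 0.001, -1.0]]
force: [1.0, -0.1, 0.1]
grip_width: 0.0484
finger_force: 21.7
t 28.15 head -20.9 az 0.1 shift x -1.4 y 1.0 z 99.8
tilt [ 0.03 -0.01]
```

```bash
python3 -m pendant '[{"x":-1,"y":1,"z":20,"ax":0,"ay":0,"az":0},{"x":0,"y":0,"z":25,"ax":0,"ay":0,"az":0},{"x":0,"y":0,"z":15,"ax":0,"ay":0,"az":0},{"x":0,"y":0,"z":10,"ax":0,"ay":0,"az":0},{"x":0,"y":0,"z":8,"ax":0,"ay":0,"az":0},{"x":0,"y":0,"z":8,"ax":0,"ay":0,"az":0},{"x":0,"y":0,"z":0,"ax":0,"ay":0,"az":0}]'; python3 -m pendant '[{"x":0,"y":0,"z":5,"ax":0,"ay":0,"az":0},{"x":0,"y":0,"z":4,"ax":0,"ay":0,"az":0},{"x":0,"y":0,"z":0,"ax":0,"ay":0,"az":0}]'; python3 -m pendant '[{"x":0,"y":0,"z":2,"ax":0,"ay":0,"az":0},{"x":0,"y":0,"z":1,"ax":0,"ay":0,"az":0},{"x":0,"y":0,"z":0,"ax":0,"ay":0,"az":0}]'
```

```text
t: 28.85
ee_pos: [0.6568, -0.1599, 0.1192]
orientation: [[0.357, 0.934, -0.001], [0.934, -0.357, 0.0], [-0.0, -0.001, -1.0]]
force: [-1.6, 0.3, -0.7]
grip_width: 0.0481
finger_force: 21.7
t: 29.15
ee_pos: [0.657, -0.16, 0.1105]
orientation: [[0.357, 0.934, -0.001], [0.934, -0.357, 0.0], [-0.0, -0.001, -1.0]]
force: [-0.2, -0.2, -0.6]
grip_width: 0.0479
finger_force: 21.7
t: 29.45
ee_pos: [0.6572, -0.1601, 0.108]
orientation: [[0.357, 0.934, -0.0], [0.934, -0.357, 0.0], [-0.0, -0.0, -1.0]]
force: [0.7, -0.9, -0.5]
grip_width: 0.0484
finger_force: 21.7
```

```bash
python3 -m pendant '[{"x":0,"y":0,"z":1.5,"ax":0,"ay":0,"az":0},{"x":0,"y":0,"z":0,"ax":0,"ay":0,"az":0}]'; python3 -m pendant '[{"x":0,"y":0,"z":1.5,"ax":0,"ay":0,"az":0},{"x":0,"y":0,"z":0,"ax":0,"ay":0,"az":0}]';  python3 -m pendant '[{"x":0,"y":0,"z":1,"ax":0,"ay":0,"az":0},{"x":0,"y":0,"z":0,"ax":0,"ay":0,"az":0}]'
```

```text
t: 29.65
ee_pos: [0.6572, -0.1601, 0.1064]
orientation: [[0.357, 0.934, -0.0], [0.934, -0.357, 0.0], [0.0, -0.0, -1.0]]
force: [-0.3, 0.3, -0.1]
grip_width: 0.0483
finger_force: 21.7
t: 29.85
ee_pos: [0.6572, -0.1601, 0.1048]
orientation: [[0.357, 0.934, -0.0], [0.934, -0.357, 0.0], [-0.0, -0.0, -1.0]]
force: [0.1, 0.3, -0.8]
grip_width: 0.0482
finger_force: 21.7
t: 30.05
ee_pos: [0.6572, -0.1601, 0.1039]
orientation: [[0.357, 0.934, -0.0], [0.934, -0.357, 0.0], [-0.0, -0.0, -1.0]]
force: [-0.1, 0.2, -0.5]
grip_width: 0.0485
finger_force: 21.7
```

```bash
python3 -m pendant '[{"x":0,"y":0,"z":1,"ax":0,"ay":0,"az":0},{"x":0,"y":0,"z":0,"ax":0,"ay":0,"az":0}]'; python3 -m pendant '[{"x":0,"y":0,"z":0,"ax":0,"ay":0,"az":0},{"x":0,"y":0,"z":0,"ax":0,"ay":0,"az":0},{"x":0,"y":0,"z":0,"ax":0,"ay":0,"az":0},{"x":0,"y":0,"z":0,"ax":0,"ay":0,"az":0}]' 0.25; python3 -m pendant '[{"x":0,"y":0,"z":-10,"ax":0,"ay":0,"az":0},{"x":0,"y":0,"z":-30,"ax":0,"ay":0,"az":0},{"x":0,"y":0,"z":-40,"ax":0,"ay":0,"az":0},{"x":0,"y":0,"z":-20,"ax":0,"ay":0,"az":0},{"x":-40,"y":0,"z":0,"ax":0,"ay":0,"az":0},{"x":-20,"y":0,"z":0,"ax":0,"ay":0,"az":0},{"x":0,"y":0,"z":0,"ax":0,"ay":0,"az":0},{"x":0,"y":0,"z":0,"ax":0,"ay":0,"az":0}]'; python3 tow.py red .657 -.159 .124; python3 go.py .444 -.093 .13 18
```

```text
t: 30.25
ee_pos: [0.6572, -0.1601, 0.1029]
orientation: [[0.357, 0.934, -0.0], [0.934, -0.357, 0.0], [-0.0, -0.0, -1.0]]
force: [0.3, 1.0, -0.1]
grip_width: 0.0486
finger_force: 21.7
t: 30.65
ee_pos: [0.6573, -0.1601, 0.1031]
orientation: [[0.357, 0.934, 0.0], [0.934, -0.357, -0.0], [-0.0, 0.0, -1.0]]
force: [-0.3, -0.2, 0.2]
grip_width: 0.0642
finger_force: 0.0
t: 31.45
ee_pos: [0.6353, -0.2163, 0.2023]
orientation: [[0.358, 0.934, -0.001], [0.934, -0.358, 0.001], [0.001, -0.002, -1.0]]
force: [-0.2, 0.3, -0.4]
grip_width: 0.0653
finger_force: 0.0
on z 0.124 ((656.7896118164062, -160.18287658691406), (49.43549346923828, 52.83967971801758), 18.055438995361328) want 0.657 -0.159
t 31.5 head -20.9 az -38.9 shift x 175.9 y -144.2 z 72.2
tilt [-0.07  0.08]
```

```bash
python3 -m pendant '[{"x":0,"y":0,"z":0,"ax":0,"ay":0,"az":-8},{"x":0,"y":0,"z":0,"ax":0,"ay":0,"az":-8},{"x":0,"y":0,"z":0,"ax":0,"ay":0,"az":-8},{"x":0,"y":0,"z":0,"ax":0,"ay":0,"az":-8},{"x":0,"y":0,"z":0,"ax":0,"ay":0,"az":-7},{"x":35,"y":-29,"z":0,"ax":0,"ay":0,"az":0},{"x":35,"y":-29,"z":0,"ax":0,"ay":0,"az":0},{"x":35,"y":-29,"z":15,"ax":0,"ay":0,"az":0},{"x":35,"y":-29,"z":20,"ax":0,"ay":0,"az":0},{"x":35,"y":-29,"z":20,"ax":0,"ay":0,"az":0}]' 0; python3 -m pendant '[{"x":0,"y":0,"z":17,"ax":0,"ay":0,"az":0},{"x":0,"y":0,"z":0,"ax":0,"ay":0,"az":0},{"x":0,"y":0,"z":0,"ax":0,"ay":0,"az":0},{"x":0,"y":0,"z":0,"ax":0,"ay":0,"az":0}]'; python3 look.py green gr1;  python3 go.py .444 -.093 .017 18
```

```text
t: 32.5
ee_pos: [0.4423, -0.093, 0.1472]
orientation: [[-0.312, 0.95, 0.0], [0.95, 0.312, 0.001], [0.0, 0.0, -1.0]]
force: [0.0, 1.2, 1.0]
grip_width: 0.0873
finger_force: 0.0
t: 32.9
ee_pos: [0.4456, -0.0954, 0.1326]
orientation: [[-0.311, 0.95, 0.002], [0.95, 0.311, -0.001], [-0.002, 0.002, -1.0]]
force: [0.6, -0.0, 0.4]
grip_width: 0.0868
finger_force: 0.0
area [  99  108   85   76 4524] otsu 102.0 med hi 168.0 lo 37.0
all ellipse [332.2 -86.9] [68.5 71.9] circle [330.  -86.9] 76.8
lid ellipse [332.2 -86.9] [68.5 71.8] circle [330.1 -87.7] 76.5
t 32.95 head 18.1 az 0.1 shift x 2.9 y -0.6 z 115.6
tilt [ 0.14 -0.05]
```

View pics/gr1.png

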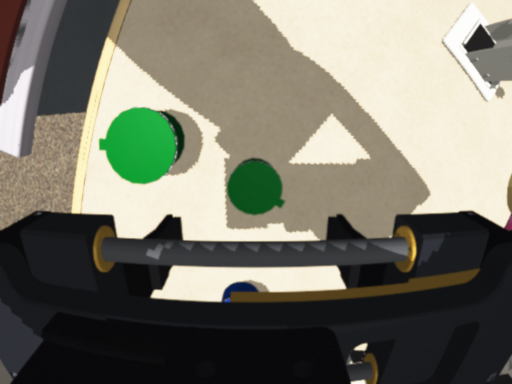

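```bash
sed -i 's/^m\[225:\]=0/m[225:]=0; m[:,:200]=0; m[:,320:]=0/' look.py; python3 -m pendant '[{"x":0,"y":0,"z":0,"ax":0,"ay":0,"az":-8},{"x":0,"y":0,"z":0,"ax":0,"ay":0,"az":0},{"x":0,"y":0,"z":0,"ax":0,"ay":0,"az":0}]';python3 look.py green gr2;  python3 go.py .444 -.093 .017 26
```

```text
t: 33.25
ee_pos: [0.4444, -0.0953, 0.1316]
orientation: [[-0.437, 0.9, 0.001], [0.9, 0.437, -0.0], [-0.001, 0.001, -1.0]]
force: [0.1, -1.0, -0.3]
grip_width: 0.0872
finger_force: 0.0
area [ 229  161   55   55 2293] otsu 68.0 med hi 83.0 lo 56.0
all ellipse [445.  -92.1] [47.2 48. ] circle [445.4 -91.7] 49.6
lid ellipse [445.  -92.1] [47.3 47.9] circle [445.4 -91.8] 49.4
t 33.3 head 25.9 az -0.1 shift x 2.1 y 0.8 z 114.5
tilt [ 0.03 -0.01]
```

```bash
python3 -m pendant '[{"x":2.5,"y":2,"z":15,"ax":0,"ay":0,"az":0},{"x":0,"y":0,"z":35,"ax":0,"ay":0,"az":0},{"x":0,"y":0,"z":35,"ax":0,"ay":0,"az":0},{"x":0,"y":0,"z":25,"ax":0,"ay":0,"az":0},{"x":0,"y":0,"z":5,"ax":0,"ay":0,"az":0},{"x":0,"y":0,"z":0,"ax":0,"ay":0,"az":0},{"x":0,"y":0,"z":0,"ax":0,"ay":0,"az":0}]' 0.1 20; python3 go.py .445 -.0921 .017 26;python3 -m pendant '[{"x":0,"y":0,"z":0,"ax":0,"ay":0,"az":0},{"x":0,"y":0,"z":0,"ax":0,"ay":0,"az":0},{"x":0,"y":0,"z":0,"ax":0,"ay":0,"az":0},{"x":0,"y":0,"z":0,"ax":0,"ay":0,"az":0},{"x":0,"y":0,"z":0,"ax":0,"ay":0,"az":0},{"x":0,"y":0,"z":0,"ax":0,"ay":0,"az":0},{"x":0,"y":0,"z":0,"ax":0,"ay":0,"az":0},{"x":0,"y":0,"z":0,"ax":0,"ay":0,"az":0}]' 1 20
```

```text
t: 34.0
ee_pos: [0.4456, -0.0923, 0.0174]
orientation: [[-0.439, 0.898, 0.002], [0.898, 0.439, -0.001], [-0.002, 0.001, -1.0]]
force: [-0.2, -0.5, 0.6]
grip_width: 0.0785
finger_force: 0.0
t 34.0 head 26.1 az 0.1 shift x 0.4 y -0.5 z 0.4
tilt [ 0.11 -0.04]
t: 34.8
ee_pos: [0.4446, -0.0918, 0.0164]
orientation: [[-0.44, 0.898, 0.0], [0.898, 0.44, -0.0], [-0.0, 0.0, -1.0]]
force: [-0.3, 0.5, 5.7]
grip_width: 0.0485
finger_force: 21.0
```

```bash
python3 -m pendant '[{"x":0,"y":0,"z":-30,"ax":0,"ay":0,"az":0},{"x":0,"y":0,"z":-45,"ax":0,"ay":0,"az":0},{"x":0,"y":0,"z":-45,"ax":0,"ay":0,"az":0},{"x":0,"y":0,"z":-45,"ax":0,"ay":0,"az":8},{"x":0,"y":0,"z":-25,"ax":0,"ay":0,"az":8},{"x":0,"y":0,"z":0,"ax":0,"ay":0,"az":8},{"x":0,"y":0,"z":0,"ax":0,"ay":0,"az":8},{"x":0,"y":0,"z":0,"ax":0,"ay":0,"az":8},{"x":0,"y":0,"z":0,"ax":0,"ay":0,"az":8},{"x":0,"y":0,"z":0,"ax":0,"ay":0,"az":0}]'; python3 held.py green; python3 go.py .6574 .1443 .2 -22
```

```text
t: 35.8
ee_pos: [0.4441, -0.0917, 0.2055]
orientation: [[0.374, 0.927, -0.001], [0.927, -0.374, 0.0], [-0.0, -0.001, -1.0]]
force: [0.2, -0.2, -0.0]
grip_width: 0.0479
finger_force: 20.5
rows 210 287 (purple ref 205..287) cols rows225-238 214 295
rows per col [(245, np.int64(206), np.int64(289)), (255, np.int64(205), np.int64(289)), (265, np.int64(197), np.int64(288))]
t 35.85 head -21.7 az 0.3 shift x 298.7 y 109.3 z 5.6
tilt [-0.04  0.01]
```

```bash
python3 -m pendant '[{"x":42.5,"y":15.5,"z":0,"ax":0,"ay":0,"az":0},{"x":42.5,"y":15.5,"z":0,"ax":0,"ay":0,"az":0},{"x":42.5,"y":15.5,"z":0,"ax":0,"ay":0,"az":0},{"x":42.5,"y":15.5,"z":0,"ax":0,"ay":0,"az":0},{"x":42.5,"y":15.5,"z":0,"ax":0,"ay":0,"az":0},{"x":42.5,"y":15.5,"z":0,"ax":0,"ay":0,"az":0},{"x":43.5,"y":16,"z":0,"ax":0,"ay":0,"az":0},{"x":0,"y":0,"z":0,"ax":0,"ay":0,"az":0},{"x":0,"y":0,"z":0,"ax":0,"ay":0,"az":0},{"x":0,"y":0,"z":0,"ax":0,"ay":0,"az":0}]'; python3 go.py .6574 .1443 .121 -22
```

```text
t: 36.85
ee_pos: [0.6563, 0.1439, 0.2057]
orientation: [[0.372, 0.928, -0.001], [0.928, -0.372, -0.0], [-0.001, -0.001, -1.0]]
force: [0.4, -0.8, -0.1]
grip_width: 0.0484
finger_force: 20.5
t 36.85 head -21.8 az 0.2 shift x 0.8 y 0.9 z 84.7
tilt [-0.06 -0.03]
```

```bash
python3 -m pendant '[{"x":0.5,"y":0.5,"z":20,"ax":0,"ay":0,"az":0},{"x":0,"y":0,"z":25,"ax":0,"ay":0,"az":0},{"x":0,"y":0,"z":15,"ax":0,"ay":0,"az":0},{"x":0,"y":0,"z":10,"ax":0,"ay":0,"az":0},{"x":0,"y":0,"z":8,"ax":0,"ay":0,"az":0},{"x":0,"y":0,"z":7,"ax":0,"ay":0,"az":0},{"x":0,"y":0,"z":0,"ax":0,"ay":0,"az":0}]'; python3 go.py .6574 .1443 .1 -22; python3 -m pendant '[{"x":0,"y":0,"z":7,"ax":0,"ay":0,"az":0},{"x":0,"y":0,"z":7,"ax":0,"ay":0,"az":0},{"x":0,"y":0,"z":6,"ax":0,"ay":0,"az":0},{"x":0,"y":0,"z":0,"ax":0,"ay":0,"az":0}]'; python3 -m pendant '[{"x":0,"y":0,"z":6,"ax":0,"ay":0,"az":0},{"x":0,"y":0,"z":6,"ax":0,"ay":0,"az":0},{"x":0,"y":0,"z":0,"ax":0,"ay":0,"az":0}]'
```

```text
t: 37.55
ee_pos: [0.6572, 0.1447, 0.1204]
orientation: [[0.373, 0.928, -0.001], [0.928, -0.373, -0.0], [-0.0, -0.001, -1.0]]
force: [0.3, 0.2, 0.2]
grip_width: 0.0485
finger_force: 20.5
t 37.55 head -21.9 az 0.1 shift x -0.3 y 0.4 z 20.4
tilt [-0.05 -0.01]
t: 37.95
ee_pos: [0.6566, 0.1448, 0.0995]
orientation: [[0.373, 0.928, -0.002], [0.928, -0.373, -0.0], [-0.001, -0.002, -1.0]]
force: [-0.9, -0.2, -0.1]
grip_width: 0.0484
finger_force: 20.5
t: 38.25
ee_pos: [0.6567, 0.1448, 0.0877]
orientation: [[0.373, 0.928, -0.002], [0.928, -0.373, -0.0], [-0.001, -0.002, -1.0]]
force: [-0.7, -0.7, -0.4]
grip_width: 0.0482
finger_force: 20.5
```

```bash
python3 -m pendant '[{"x":0,"y":0,"z":7,"ax":0,"ay":0,"az":0},{"x":0,"y":0,"z":7,"ax":0,"ay":0,"az":0},{"x":0,"y":0,"z":0,"ax":0,"ay":0,"az":0}]'; python3 -m pendant '[{"x":0,"y":0,"z":0,"ax":0,"ay":0,"az":0},{"x":0,"y":0,"z":0,"ax":0,"ay":0,"az":0},{"x":0,"y":0,"z":0,"ax":0,"ay":0,"az":0},{"x":0,"y":0,"z":0,"ax":0,"ay":0,"az":0}]' 0.25; python3 -m pendant '[{"x":0,"y":0,"z":-20,"ax":0,"ay":0,"az":0},{"x":0,"y":0,"z":-40,"ax":0,"ay":0,"az":0},{"x":0,"y":0,"z":-45,"ax":0,"ay":0,"az":0},{"x":0,"y":0,"z":-25,"ax":0,"ay":0,"az":0},{"x":-40,"y":0,"z":0,"ax":0,"ay":0,"az":0},{"x":-20,"y":0,"z":0,"ax":0,"ay":0,"az":0},{"x":0,"y":0,"z":0,"ax":0,"ay":0,"az":0},{"x":0,"y":0,"z":0,"ax":0,"ay":0,"az":0}]';python3 tow.py green .6574 .1443 .048
python3 go.py .477 -.231 .13 -43
```

```text
t: 38.55
ee_pos: [0.6565, 0.1447, 0.0734]
orientation: [[0.373, 0.928, -0.002], [0.928, -0.373, -0.0], [-0.001, -0.002, -1.0]]
force: [-0.6, -0.1, -1.2]
grip_width: 0.0486
finger_force: 20.5
t: 38.95
ee_pos: [0.6578, 0.1449, 0.0755]
orientation: [[0.373, 0.928, 0.001], [0.928, -0.373, 0.0], [0.0, 0.001, -1.0]]
force: [0.2, 0.4, 0.3]
grip_width: 0.0641
finger_force: 0.0
t: 39.75
ee_pos: [0.6346, 0.0889, 0.2041]
orientation: [[0.374, 0.927, -0.001], [0.927, -0.374, 0.001], [0.0, -0.002, -1.0]]
force: [0.2, -0.6, -0.3]
grip_width: 0.065
finger_force: 0.0
on z 0.048 ((656.6203002929688, 144.0452117919922), (47.603492736816406, 49.6683464050293), 50.51376724243164) want 0.6574 0.1443
t 39.8 head -21.9 az 21.1 shift x -341.9 y 103.1 z 74.1
tilt [-0.08  0.04]
```

```bash
python3 -m pendant '[{"x":0,"y":0,"z":0,"ax":0,"ay":0,"az":7},{"x":0,"y":0,"z":0,"ax":0,"ay":0,"az":7},{"x":0,"y":0,"z":0,"ax":0,"ay":0,"az":7},{"x":-43,"y":13,"z":0,"ax":0,"ay":0,"az":0},{"x":-43,"y":13,"z":0,"ax":0,"ay":0,"az":0},{"x":-43,"y":13,"z":0,"ax":0,"ay":0,"az":0},{"x":-43,"y":13,"z":0,"ax":0,"ay":0,"az":0},{"x":-43,"y":13,"z":0,"ax":0,"ay":0,"az":0},{"x":-43,"y":13,"z":10,"ax":0,"ay":0,"az":0},{"x":-42,"y":13,"z":20,"ax":0,"ay":0,"az":0}]' 0; python3 -m pendant '[{"x":-42,"y":12,"z":20,"ax":0,"ay":0,"az":0},{"x":0,"y":0,"z":24,"ax":0,"ay":0,"az":0},{"x":0,"y":0,"z":0,"ax":0,"ay":0,"az":0},{"x":0,"y":0,"z":0,"ax":0,"ay":0,"az":0},{"x":0,"y":0,"z":0,"ax":0,"ay":0,"az":0}]'; python3 look.py blue bl1;  python3 go.py .477 -.231 .017 -43
```

```text
t: 40.8
ee_pos: [0.4983, -0.1939, 0.1761]
orientation: [[0.68, 0.733, 0.003], [0.733, -0.68, -0.001], [0.001, 0.003, -1.0]]
force: [0.1, -0.7, -0.6]
grip_width: 0.0869
finger_force: 0.0
t: 41.3
ee_pos: [0.4791, -0.2309, 0.1323]
orientation: [[0.679, 0.734, 0.002], [0.734, -0.679, -0.001], [0.001, 0.002, -1.0]]
force: [-0.2, 0.2, -0.6]
grip_width: 0.0871
finger_force: 0.0
area [ 227  166   54   56 2341] otsu 187.0 med hi 243.0 lo 137.0
all ellipse [ 475.8 -231.8] [47.1 50.4] circle [ 476.2 -231.6] 51.6
lid ellipse [ 471.6 -237.5] [33.9 48.1] circle [ 473.9 -233.9] 48.1
t 41.35 head -42.8 az 0.2 shift x -1.5 y -1.6 z 115.5
tilt [ 0.11 -0.06]
```

```bash
python3 go.py .475 -.2327 .017 -43; python3 -m pendant '[{"x":-4,"y":-2,"z":15,"ax":0,"ay":0,"az":0},{"x":0,"y":0,"z":35,"ax":0,"ay":0,"az":0},{"x":0,"y":0,"z":35,"ax":0,"ay":0,"az":0},{"x":0,"y":0,"z":25,"ax":0,"ay":0,"az":0},{"x":0,"y":0,"z":5,"ax":0,"ay":0,"az":0},{"x":0,"y":0,"z":0,"ax":0,"ay":0,"az":0},{"x":0,"y":0,"z":0,"ax":0,"ay":0,"az":0}]' 0 20; python3 go.py .475 -.2327 .017 -43
```

```text
t 41.35 head -42.8 az 0.2 shift x -4.2 y -1.9 z 115.5
tilt [ 0.11 -0.06]
t: 42.05
ee_pos: [0.4746, -0.2336, 0.0174]
orientation: [[0.68, 0.733, 0.002], [0.733, -0.68, -0.001], [0.0, 0.002, -1.0]]
force: [0.2, 0.8, 0.9]
grip_width: 0.0872
finger_force: 0.0
t 42.05 head -42.9 az 0.1 shift x 0.9 y -0.3 z 0.4
tilt [ 0.11 -0.07]
```

```bash
python3 -m pendant '[{"x":0.5,"y":0,"z":0,"ax":0,"ay":0,"az":0},{"x":0,"y":0,"z":0,"ax":0,"ay":0,"az":0},{"x":0,"y":0,"z":0,"ax":0,"ay":0,"az":0},{"x":0,"y":0,"z":0,"ax":0,"ay":0,"az":0},{"x":0,"y":0,"z":0,"ax":0,"ay":0,"az":0},{"x":0,"y":0,"z":0,"ax":0,"ay":0,"az":0},{"x":0,"y":0,"z":0,"ax":0,"ay":0,"az":0},{"x":0,"y":0,"z":0,"ax":0,"ay":0,"az":0}]' 1 20; python3 -m pendant '[{"x":0,"y":0,"z":-30,"ax":0,"ay":0,"az":0},{"x":0,"y":0,"z":-45,"ax":0,"ay":0,"az":0},{"x":0,"y":0,"z":-45,"ax":0,"ay":0,"az":0},{"x":0,"y":0,"z":-45,"ax":0,"ay":0,"az":-7},{"x":0,"y":0,"z":-25,"ax":0,"ay":0,"az":-7},{"x":0,"y":0,"z":0,"ax":0,"ay":0,"az":-7},{"x":0,"y":0,"z":0,"ax":0,"ay":0,"az":0}]'; python3 held.py blue; python3 go.py .6574 .1445 .2 -22
```

```text
t: 42.85
ee_pos: [0.474, -0.2328, 0.0162]
orientation: [[0.681, 0.733, 0.0], [0.733, -0.681, -0.0], [-0.0, 0.0, -1.0]]
force: [-0.6, 0.6, 3.1]
grip_width: 0.0484
finger_force: 22.1
t: 43.55
ee_pos: [0.4743, -0.233, 0.207]
orientation: [[0.372, 0.928, 0.002], [0.928, -0.372, -0.001], [-0.0, 0.002, -1.0]]
force: [-0.8, 0.6, -0.9]
grip_width: 0.0481
finger_force: 21.8
rows 195 285 (purple ref 205..287) cols rows225-238 210 297
rows per col [(245, np.int64(194), np.int64(286)), (255, np.int64(193), np.int64(286)), (265, np.int64(194), np.int64(285))]
t 43.6 head -22.0 az -0.0 shift x 418.4 y 29.1 z 5.8
tilt [-0.01  0.01]
```

```bash
python3 -m pendant '[{"x":46.5,"y":3,"z":0,"ax":0,"ay":0,"az":0},{"x":46.5,"y":3,"z":0,"ax":0,"ay":0,"az":0},{"x":46.5,"y":3,"z":0,"ax":0,"ay":0,"az":0},{"x":46.5,"y":3,"z":0,"ax":0,"ay":0,"az":0},{"x":46.5,"y":3,"z":0,"ax":0,"ay":0,"az":0},{"x":46.5,"y":3,"z":0,"ax":0,"ay":0,"az":0},{"x":46.5,"y":3,"z":0,"ax":0,"ay":0,"az":0},{"x":46.5,"y":4,"z":0,"ax":0,"ay":0,"az":0},{"x":46.5,"y":4,"z":0,"ax":0,"ay":0,"az":0},{"x":0,"y":0,"z":0,"ax":0,"ay":0,"az":0}]'; python3 -m pendant '[{"x":0,"y":0,"z":0,"ax":0,"ay":0,"az":0},{"x":0,"y":0,"z":0,"ax":0,"ay":0,"az":0},{"x":0,"y":0,"z":0,"ax":0,"ay":0,"az":0}]'; python3 go.py .6574 .1445 .121 -22
```

```text
t: 44.6
ee_pos: [0.657, 0.1502, 0.2031]
orientation: [[0.372, 0.928, -0.003], [0.928, -0.372, 0.002], [0.001, -0.003, -1.0]]
force: [-0.3, 0.7, -0.7]
grip_width: 0.0486
finger_force: 21.8
t: 44.9
ee_pos: [0.6565, 0.1434, 0.2057]
orientation: [[0.375, 0.927, -0.001], [0.927, -0.375, -0.0], [-0.001, -0.001, -1.0]]
force: [0.2, 0.2, -0.1]
grip_width: 0.0482
finger_force: 21.8
t 44.9 head -22.0 az -0.0 shift x 1.4 y 0.5 z 84.7
tilt [-0.05 -0.02]
```

```bash
python3 -m pendant '[{"x":1,"y":0.5,"z":20,"ax":0,"ay":0,"az":0},{"x":0,"y":0,"z":25,"ax":0,"ay":0,"az":0},{"x":0,"y":0,"z":15,"ax":0,"ay":0,"az":0},{"x":0,"y":0,"z":10,"ax":0,"ay":0,"az":0},{"x":0,"y":0,"z":8,"ax":0,"ay":0,"az":0},{"x":0,"y":0,"z":7,"ax":0,"ay":0,"az":0},{"x":0,"y":0,"z":0,"ax":0,"ay":0,"az":0}]'; python3 go.py .6574 .1445 .1 -22; python3 -m pendant '[{"x":0,"y":0,"z":7,"ax":0,"ay":0,"az":0},{"x":0,"y":0,"z":7,"ax":0,"ay":0,"az":0},{"x":0,"y":0,"z":6,"ax":0,"ay":0,"az":0},{"x":0,"y":0,"z":0,"ax":0,"ay":0,"az":0}]'; python3 -m pendant '[{"x":0,"y":0,"z":6,"ax":0,"ay":0,"az":0},{"x":0,"y":0,"z":6,"ax":0,"ay":0,"az":0},{"x":0,"y":0,"z":0,"ax":0,"ay":0,"az":0}]'
```

```text
t: 45.6
ee_pos: [0.6574, 0.1454, 0.1204]
orientation: [[0.373, 0.928, -0.001], [0.928, -0.373, -0.0], [-0.0, -0.001, -1.0]]
force: [-0.2, -0.5, -1.1]
grip_width: 0.0479
finger_force: 21.8
t 45.6 head -21.9 az 0.1 shift x -0.9 y 0.3 z 20.4
tilt [-0.06 -0.01]
t: 46.0
ee_pos: [0.6569, 0.1454, 0.0996]
orientation: [[0.373, 0.928, -0.002], [0.928, -0.373, -0.0], [-0.001, -0.002, -1.0]]
force: [-0.1, -0.4, -0.2]
grip_width: 0.0481
finger_force: 21.8
t: 46.3
ee_pos: [0.6571, 0.1455, 0.0877]
orientation: [[0.373, 0.928, -0.002], [0.928, -0.373, -0.0], [-0.001, -0.002, -1.0]]
force: [0.2, 0.5, -1.1]
grip_width: 0.0479
finger_force: 21.8
```

Release, lift away and check both towers.

```bash
python3 -m pendant '[{"x":0,"y":0,"z":7,"ax":0,"ay":0,"az":0},{"x":0,"y":0,"z":6,"ax":0,"ay":0,"az":0},{"x":0,"y":0,"z":0,"ax":0,"ay":0,"az":0}]'; python3 -m pendant '[{"x":0,"y":0,"z":0,"ax":0,"ay":0,"az":0},{"x":0,"y":0,"z":0,"ax":0,"ay":0,"az":0},{"x":0,"y":0,"z":0,"ax":0,"ay":0,"az":0},{"x":0,"y":0,"z":0,"ax":0,"ay":0,"az":0}]' 0.25; python3 -m pendant '[{"x":0,"y":0,"z":-20,"ax":0,"ay":0,"az":0},{"x":0,"y":0,"z":-40,"ax":0,"ay":0,"az":0},{"x":0,"y":0,"z":-45,"ax":0,"ay":0,"az":0},{"x":0,"y":0,"z":-40,"ax":0,"ay":0,"az":0},{"x":-40,"y":0,"z":0,"ax":0,"ay":0,"az":0},{"x":-40,"y":0,"z":0,"ax":0,"ay":0,"az":0},{"x":0,"y":0,"z":0,"ax":0,"ay":0,"az":0},{"x":0,"y":0,"z":0,"ax":0,"ay":0,"az":0}]';python3 tow.py blue .6574 .1443 .086; python3 - <<'E'
from h import *
a=cam('scene')[0];b=cam('side')[0]
cv2.imwrite('pics/fin.png',np.hstack([cv2.resize(a[110:260,180:360],None,fx=2.2,fy=2.2,interpolation=2),cv2.resize(b[110:260,220:380],None,fx=2.2,fy=2.2,interpolation=2)]))
E
```

```text
t: 46.6
ee_pos: [0.657, 0.1455, 0.0746]
orientation: [[0.373, 0.928, -0.002], [0.928, -0.373, -0.0], [-0.001, -0.002, -1.0]]
force: [0.2, -0.6, -1.0]
grip_width: 0.0484
finger_force: 21.8
t: 47.0
ee_pos: [0.658, 0.1457, 0.0764]
orientation: [[0.373, 0.928, 0.001], [0.928, -0.373, 0.0], [0.0, 0.0, -1.0]]
force: [0.6, -0.3, 0.8]
grip_width: 0.0638
finger_force: 0.0
t: 47.8
ee_pos: [0.6279, 0.0707, 0.2215]
orientation: [[0.375, 0.927, 0.001], [0.927, -0.375, 0.0], [0.001, 0.0, -1.0]]
force: [0.1, 1.4, -0.4]
grip_width: 0.0653
finger_force: 0.0
on z 0.086 ((657.0338134765625, 144.74636840820312), (48.2385139465332, 49.5893440246582), 30.618860244750977) want 0.6574 0.1443
```

View pics/fin.png

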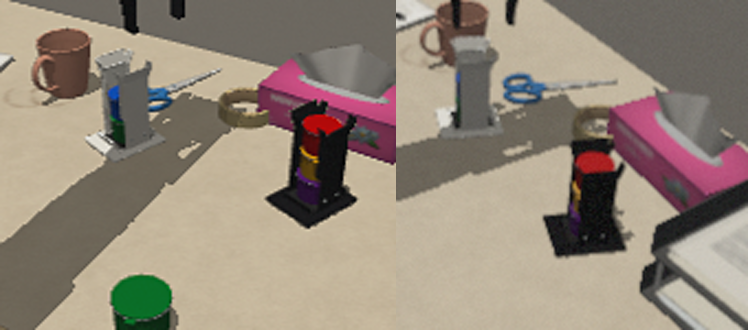

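```bash
python3 -c "
from bench import ctrl
print(ctrl.hand_in())"
```

```text
the job is handed in; nothing more can be done
None
```

The job is handed in, with no verdict returned: the last pictures show purple, gold and red from the bottom up in the black tower and green then blue in the white one, all upright; I never went near the mug, spectacles or mouse, and the arm was clear at about 48 s.

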